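# Clear, load and switch on a vacuum clamping plate

### The arm

A 7-joint arm with a two-finger parallel gripper is mounted at the origin on a cart in front of the work surface, level with it; the furniture and walls round the work are solid. World frame = base frame: x ahead of the robot, y to its left, z up, the work surface at z = 0. Lengths are in m, angles in rad, forces in N, time in s.
With the tool pointing down it reaches from about 0.35 to 0.9 m from the base axis. Payload 8.1 kg.
Tool frame: the origin (TCP) lies midway between the tips of the shut fingers; the grasp point (between the pads) lies 19 mm behind it; z points along the fingers, y is the line along which they close (so a half turn about z gives the same grasp; the last joint's range is limited). The gripper opens to 85 mm and grips with 20 to 120 N. Pads are 22 mm wide; open, the fingers measure 114 mm over their backs; the gripper's body (76 mm by 85 mm) begins 54 mm behind the grasp point. The pads swing forward as they close: fully open they stand 13 mm farther back than shut.
Start: joints at [-1.246, 0.434, 0.025, 1.573, -0.012, 1.134, -0.075], TCP at [0.259, 0.569, 0.231] pointing down, gripper open.
Joint ranges: [-2.62, 2.62], [-0.44, 2.09], [-1.27, 1.32], [0.08, 2.57], [-1.32, 4.46], [0.12, 2], [-2.74, 2.74]. Speed limits (rad/s): [2.22, 2.22, 3.01, 3.01, 3.14, 3.14, 3.14].

### API

Orientations are given as a unit quaternion [x, y, z, w].
In Python, from cell import * gives the robot as it stands.
- The arm moves only by the tool jog_arm, never from a script. Its argument "rows" is a list that holds one entry, the list of rows, each a list of 7 numbers: the shift along the tool's x, y, z in cm, then the turn, a rotation vector about the tool's x, y, z in degrees, then the finger opening in cm, from 0 to 8.54. A call has 1 to 20 rows; each row shifts and turns the commanded pose from where the row before left it, along the tool's axes as they then stand; what a row does not reach is not made up. A row lasts 1/10 s, in which the tool goes at most 50 mm and 8.59 degrees, less where a joint would pass 70% of its speed; a pose out of reach is approached as far as the arm can. A call with a gripper value outside its range is refused whole. The fingers move at their own pace and stop on an object; the grip force is fixed at half the most. Time passes only in rows, so rows that do not move let the fingers close. It gives the time, the measured TCP pose, the force, the opening and the grip force at its end, in the units of the state.
- sense(): the state, without advancing time (a new reading comes with each control period).
- grab_frame(name): name is "side" or "top"; returns a dict with "frame" (400x640x3 uint8, red, green, blue), "z_map" (400x640 float32, m along the optical axis (not along the pixel's ray), 0 where there is no reading), "camera_matrix" (3x3 intrinsics, pixels), "R" (3x3) and "t" (3): a world point X has camera coordinates R X + t. Camera axes: x right, y down, z forward; pixel columns grow to the right and rows downward; lengths in m; the calibration is good to about 2 mm. A picture is of the moment at which its call begins.
- sign_off(): hands the job in; it is judged then, once.
The state is a dict: "time": time; "qpos": joint angles; "qd": joint speeds; "tau": joint torques, N m; "tool_pos": TCP position; "orientation": TCP orientation; "wrist_force": force on the tool from outside, world axes, zero at the start; "wrist_torque": the same for the moment, N m; "width": opening from 0.0 (shut) to 1.0 (fully open); "grip_force": force on a finger pad.
Only numpy, scipy, OpenCV 4.12 (cv2) and the standard library are available. Lean on these libraries where they do the work, as an engineer would, in place of code of your own. Each camera call takes 0.05 s, during which the arm holds its last target. There are 200 camera calls.

### The job

Set up the vacuum clamping plate for engraving: first turn its selector back to the end stop (shut), then wipe every wood chip off the plate into the tray along its front edge with the scraper block, not touching the chips with the fingers, and stand the scraper back on its cork pad. Then put all the wooden blocks on the plate, one to a bay with none left empty between them and the selector, lying flat on the large face as now, each centred on its bay with its long side along the stop rails. Last, turn the selector up from its end stop by two clicks for each block, and leave the glue bottle, pliers and tub where they stand.

Things in the scene. Friction and masses are not known exactly. Their poses are not given: they have to be found in the camera images.
- fixture: fixed aluminium vacuum clamping plate, 130 mm in x, 308 mm in y, top 24 mm above the bench; origin under its centre, on the bench; x points away from the robot, y left along the row of bays. Five blue stop rails along x (110 mm long, 20 mm wide, 6 mm above the plate top) at y = -144, -72, 0, +72, +144 mm leave four bays 52 mm wide, open in front and behind
- tray_mid (a point): middle of the floor of the dark chip tray along the whole front edge of the plate, at plate x = -94 mm; inside it is 56 mm in x (plate edge at x = -65, front wall at -121 mm, 16 mm high) and 304 mm in y; floor 3 mm above the bench
- bay1 (a point): middle of the top face of the first (left, next to the selector box; one red dot) bay, 24 mm above the bench; axes as the plate's. Red strokes on the plate point at it from four sides
- bay2 (a point): middle of the top face of the second (two dots) bay, 24 mm above the bench; axes as the plate's. Red strokes on the plate point at it from four sides
- bay3 (a point): middle of the top face of the third (three dots) bay, 24 mm above the bench; axes as the plate's. Red strokes on the plate point at it from four sides
- bay4 (a point): middle of the top face of the fourth (right end; four dots) bay, 24 mm above the bench; axes as the plate's. Red strokes on the plate point at it from four sides
- selector_grip (a point): point on the vertical axis of the selector knob, in its grip bar, 70 mm above the bench. Bar 46 mm long (along this point's x; white line toward -x), 14 mm wide, from 51 to 79 mm above the bench, over a 48 mm disc. Grey selector box under it: 90 mm (plate x) by 80 mm (y), 45 mm high, centre at plate y = +198 mm
- selector (a joint): angle of the selector knob in rad: 0 at its end stop (shut; white line at the red tick, toward the front of the plate), growing as it turns clockwise seen from above, one click each 24 degrees (0.419 rad), 10 clicks in all to the other end stop. It snaps into the nearest click when let go; about 0.05 N m takes it over a click
- scraper_mid (a point): scraper block: wooden block with a rubber foot, 30 mm (x) by 44 mm (y), 67 mm high; this point is its centre, 33.5 mm above its underside. The upper 29 mm is a yellow grip rib 26 mm thick (x) by 36 mm (y). 0.12 kg. Stands upright on the cork pad. It fits a bay with its y along the plate's y, with 4 mm to spare at each side
- pad_top (a point): middle of the top of the fixed cork pad, 90 x 90 mm, 4 mm thick, left of the selector, where the scraper belongs
- glue_bottle: bystander: yellow glue bottle with red tip, 38 mm across, 123 mm high, behind the plate; origin under its centre
- pliers: bystander: small red-handled pliers lying behind the plate, 69 x 132 x 13 mm; origin under the centre
- green_tub: bystander: tub with green lid, 121 mm across, 62 mm high, behind the plate to the left; origin under its centre
- block1_mid (a point): wooden block, 40 mm (its x) by 75 mm (its y) by 34 mm high, about 0.09 kg, paper label on one side; stands on its 40 x 75 mm face on the bench, to the right of the clamping plate; this point is its centre, 17 mm above its underside. All blocks are alike; two to four are there (None if absent)
- block2_mid (a point): wooden block, 40 mm (its x) by 75 mm (its y) by 34 mm high, about 0.09 kg, paper label on one side; stands on its 40 x 75 mm face on the bench, to the right of the clamping plate; this point is its centre, 17 mm above its underside. All blocks are alike; two to four are there (None if absent)
- block3_mid (a point): wooden block, 40 mm (its x) by 75 mm (its y) by 34 mm high, about 0.09 kg, paper label on one side; stands on its 40 x 75 mm face on the bench, to the right of the clamping plate; this point is its centre, 17 mm above its underside. All blocks are alike; two to four are there (None if absent)
- block4_mid (a point): wooden block, 40 mm (its x) by 75 mm (its y) by 34 mm high, about 0.09 kg, paper label on one side; stands on its 40 x 75 mm face on the bench, to the right of the clamping plate; this point is its centre, 17 mm above its underside. All blocks are alike; two to four are there (None if absent)
- chip1: loose wood chip, 16 x 12 x 8 mm, 10 g, lying in one of the bays, toward the front half of the plate; origin at the centre of its underside. Three or four chips are there (None if absent)
- chip2: loose wood chip, 16 x 12 x 8 mm, 10 g, lying in one of the bays, toward the front half of the plate; origin at the centre of its underside. Three or four chips are there (None if absent)
- chip3: loose wood chip, 16 x 12 x 8 mm, 10 g, lying in one of the bays, toward the front half of the plate; origin at the centre of its underside. Three or four chips are there (None if absent)
- chip4: loose wood chip, 16 x 12 x 8 mm, 10 g, lying in one of the bays, toward the front half of the plate; origin at the centre of its underside. Three or four chips are there (None if absent)
Not all that is in view belongs to the job. What is shaped like the part that bears block2_mid but green, orange or turquoise is not meant.

How it is judged:
On the way, in this order (a step that is already met when the one before it is completed fails the run):
1. the selector is turned back to its end stop (value of joint selector below 0.14 rad), for 0.2 s.
2. with the selector shut, every chip lies in the tray (x of chip1 in the frame of fixture between -0.126 and -0.062 m and y of chip1 in the frame of fixture between -0.156 and 0.156 m and z of each of chip1, chip2, chip3, chip4 in the frame of fixture below 0.018 m and x of chip2 in the frame of fixture between -0.126 and -0.062 m and y of chip2 in the frame of fixture between -0.156 and 0.156 m and x of chip3 in the frame of fixture between -0.126 and -0.062 m and y of chip3 in the frame of fixture between -0.156 and 0.156 m and x of chip4 in the frame of fixture between -0.126 and -0.062 m and y of chip4 in the frame of fixture between -0.156 and 0.156 m and value of joint selector below 0.14 rad), for 0.2 s.
3. with the selector still shut and the chips in the tray, the scraper stands on its pad and every block lies centred in a bay, the bays filled from the selector on (all of step 2 and ((horizontal distance between block1_mid and bay1 below 0.01 m and angle between the y axis of block1_mid and the x axis of fixture, either way round below 0.15 rad and angle between block1_mid's own z axis and vertical below 0.08 rad and z of block1_mid in the frame of fixture between 0.036 and 0.046 m) or (horizontal distance between block1_mid and bay2 below 0.01 m and angle between the y axis of block1_mid and the x axis of fixture, either way round below 0.15 rad and angle between block1_mid's own z axis and vertical below 0.08 rad and z of block1_mid in the frame of fixture between 0.036 and 0.046 m) or (horizontal distance between block1_mid and bay3 below 0.01 m and angle between the y axis of block1_mid and the x axis of fixture, either way round below 0.15 rad and angle between block1_mid's own z axis and vertical below 0.08 rad and z of block1_mid in the frame of fixture between 0.036 and 0.046 m) or (horizontal distance between block1_mid and bay4 below 0.01 m and angle between the y axis of block1_mid and the x axis of fixture, either way round below 0.15 rad and angle between block1_mid's own z axis and vertical below 0.08 rad and z of block1_mid in the frame of fixture between 0.036 and 0.046 m)) and ((horizontal distance between block2_mid and bay1 below 0.01 m and angle between the y axis of block2_mid and the x axis of fixture, either way round below 0.15 rad and angle between block2_mid's own z axis and vertical below 0.08 rad and z of block2_mid in the frame of fixture between 0.036 and 0.046 m) or (horizontal distance between block2_mid and bay2 below 0.01 m and angle between the y axis of block2_mid and the x axis of fixture, either way round below 0.15 rad and angle between block2_mid's own z axis and vertical below 0.08 rad and z of block2_mid in the frame of fixture between 0.036 and 0.046 m) or (horizontal distance between block2_mid and bay3 below 0.01 m and angle between the y axis of block2_mid and the x axis of fixture, either way round below 0.15 rad and angle between block2_mid's own z axis and vertical below 0.08 rad and z of block2_mid in the frame of fixture between 0.036 and 0.046 m) or (horizontal distance between block2_mid and bay4 below 0.01 m and angle between the y axis of block2_mid and the x axis of fixture, either way round below 0.15 rad and angle between block2_mid's own z axis and vertical below 0.08 rad and z of block2_mid in the frame of fixture between 0.036 and 0.046 m)) and ((horizontal distance between block3_mid and bay1 below 0.01 m and angle between the y axis of block3_mid and the x axis of fixture, either way round below 0.15 rad and angle between block3_mid's own z axis and vertical below 0.08 rad and z of block3_mid in the frame of fixture between 0.036 and 0.046 m) or (horizontal distance between block3_mid and bay2 below 0.01 m and angle between the y axis of block3_mid and the x axis of fixture, either way round below 0.15 rad and angle between block3_mid's own z axis and vertical below 0.08 rad and z of block3_mid in the frame of fixture between 0.036 and 0.046 m) or (horizontal distance between block3_mid and bay3 below 0.01 m and angle between the y axis of block3_mid and the x axis of fixture, either way round below 0.15 rad and angle between block3_mid's own z axis and vertical below 0.08 rad and z of block3_mid in the frame of fixture between 0.036 and 0.046 m) or (horizontal distance between block3_mid and bay4 below 0.01 m and angle between the y axis of block3_mid and the x axis of fixture, either way round below 0.15 rad and angle between block3_mid's own z axis and vertical below 0.08 rad and z of block3_mid in the frame of fixture between 0.036 and 0.046 m)) and ((horizontal distance between block4_mid and bay1 below 0.01 m and angle between the y axis of block4_mid and the x axis of fixture, either way round below 0.15 rad and angle between block4_mid's own z axis and vertical below 0.08 rad and z of block4_mid in the frame of fixture between 0.036 and 0.046 m) or (horizontal distance between block4_mid and bay2 below 0.01 m and angle between the y axis of block4_mid and the x axis of fixture, either way round below 0.15 rad and angle between block4_mid's own z axis and vertical below 0.08 rad and z of block4_mid in the frame of fixture between 0.036 and 0.046 m) or (horizontal distance between block4_mid and bay3 below 0.01 m and angle between the y axis of block4_mid and the x axis of fixture, either way round below 0.15 rad and angle between block4_mid's own z axis and vertical below 0.08 rad and z of block4_mid in the frame of fixture between 0.036 and 0.046 m) or (horizontal distance between block4_mid and bay4 below 0.01 m and angle between the y axis of block4_mid and the x axis of fixture, either way round below 0.15 rad and angle between block4_mid's own z axis and vertical below 0.08 rad and z of block4_mid in the frame of fixture between 0.036 and 0.046 m)) and horizontal distance between any of block1_mid, block2_mid, block3_mid, block4_mid and bay1 below 0.03 m and (horizontal distance between any of block1_mid, block2_mid, block3_mid, block4_mid and bay2 below 0.03 m or not (horizontal distance between any of block1_mid, block2_mid, block3_mid, block4_mid and bay3 below 0.03 m)) and (horizontal distance between any of block1_mid, block2_mid, block3_mid, block4_mid and bay3 below 0.03 m or not (horizontal distance between any of block1_mid, block2_mid, block3_mid, block4_mid and bay4 below 0.03 m)) and horizontal distance between any of block1_mid, block2_mid, block3_mid, block4_mid and bay2 below 0.03 m and horizontal distance between scraper_mid and pad_top below 0.03 m and angle between scraper_mid's own z axis and vertical below 0.1 rad and height (world z) of scraper_mid below 0.045 m), for 0.2 s.
4. the selector stands two clicks up for each block (((value of joint selector between 1.53552 and 1.81552 rad and not (horizontal distance between any of block1_mid, block2_mid, block3_mid, block4_mid and bay3 below 0.03 m) and not (horizontal distance between any of block1_mid, block2_mid, block3_mid, block4_mid and bay4 below 0.03 m)) or (value of joint selector between 2.37327 and 2.65327 rad and horizontal distance between any of block1_mid, block2_mid, block3_mid, block4_mid and bay3 below 0.03 m and not (horizontal distance between any of block1_mid, block2_mid, block3_mid, block4_mid and bay4 below 0.03 m)) or (value of joint selector between 3.21103 and 3.49103 rad and horizontal distance between any of block1_mid, block2_mid, block3_mid, block4_mid and bay4 below 0.03 m))), for 0.2 s.
At the end, for the whole second after the job is handed in: Selector two clicks up per block (within 1/3 click); blocks flat, one per bay, filled from the selector on, within 10 mm of bay centre and 0.15 rad of the rails; chips in the tray; scraper upright within 30 mm of the pad's middle; all at rest (((horizontal distance between block1_mid and bay1 below 0.01 m and angle between the y axis of block1_mid and the x axis of fixture, either way round below 0.15 rad and angle between block1_mid's own z axis and vertical below 0.08 rad and z of block1_mid in the frame of fixture between 0.036 and 0.046 m) or (horizontal distance between block1_mid and bay2 below 0.01 m and angle between the y axis of block1_mid and the x axis of fixture, either way round below 0.15 rad and angle between block1_mid's own z axis and vertical below 0.08 rad and z of block1_mid in the frame of fixture between 0.036 and 0.046 m) or (horizontal distance between block1_mid and bay3 below 0.01 m and angle between the y axis of block1_mid and the x axis of fixture, either way round below 0.15 rad and angle between block1_mid's own z axis and vertical below 0.08 rad and z of block1_mid in the frame of fixture between 0.036 and 0.046 m) or (horizontal distance between block1_mid and bay4 below 0.01 m and angle between the y axis of block1_mid and the x axis of fixture, either way round below 0.15 rad and angle between block1_mid's own z axis and vertical below 0.08 rad and z of block1_mid in the frame of fixture between 0.036 and 0.046 m)) and ((horizontal distance between block2_mid and bay1 below 0.01 m and angle between the y axis of block2_mid and the x axis of fixture, either way round below 0.15 rad and angle between block2_mid's own z axis and vertical below 0.08 rad and z of block2_mid in the frame of fixture between 0.036 and 0.046 m) or (horizontal distance between block2_mid and bay2 below 0.01 m and angle between the y axis of block2_mid and the x axis of fixture, either way round below 0.15 rad and angle between block2_mid's own z axis and vertical below 0.08 rad and z of block2_mid in the frame of fixture between 0.036 and 0.046 m) or (horizontal distance between block2_mid and bay3 below 0.01 m and angle between the y axis of block2_mid and the x axis of fixture, either way round below 0.15 rad and angle between block2_mid's own z axis and vertical below 0.08 rad and z of block2_mid in the frame of fixture between 0.036 and 0.046 m) or (horizontal distance between block2_mid and bay4 below 0.01 m and angle between the y axis of block2_mid and the x axis of fixture, either way round below 0.15 rad and angle between block2_mid's own z axis and vertical below 0.08 rad and z of block2_mid in the frame of fixture between 0.036 and 0.046 m)) and ((horizontal distance between block3_mid and bay1 below 0.01 m and angle between the y axis of block3_mid and the x axis of fixture, either way round below 0.15 rad and angle between block3_mid's own z axis and vertical below 0.08 rad and z of block3_mid in the frame of fixture between 0.036 and 0.046 m) or (horizontal distance between block3_mid and bay2 below 0.01 m and angle between the y axis of block3_mid and the x axis of fixture, either way round below 0.15 rad and angle between block3_mid's own z axis and vertical below 0.08 rad and z of block3_mid in the frame of fixture between 0.036 and 0.046 m) or (horizontal distance between block3_mid and bay3 below 0.01 m and angle between the y axis of block3_mid and the x axis of fixture, either way round below 0.15 rad and angle between block3_mid's own z axis and vertical below 0.08 rad and z of block3_mid in the frame of fixture between 0.036 and 0.046 m) or (horizontal distance between block3_mid and bay4 below 0.01 m and angle between the y axis of block3_mid and the x axis of fixture, either way round below 0.15 rad and angle between block3_mid's own z axis and vertical below 0.08 rad and z of block3_mid in the frame of fixture between 0.036 and 0.046 m)) and ((horizontal distance between block4_mid and bay1 below 0.01 m and angle between the y axis of block4_mid and the x axis of fixture, either way round below 0.15 rad and angle between block4_mid's own z axis and vertical below 0.08 rad and z of block4_mid in the frame of fixture between 0.036 and 0.046 m) or (horizontal distance between block4_mid and bay2 below 0.01 m and angle between the y axis of block4_mid and the x axis of fixture, either way round below 0.15 rad and angle between block4_mid's own z axis and vertical below 0.08 rad and z of block4_mid in the frame of fixture between 0.036 and 0.046 m) or (horizontal distance between block4_mid and bay3 below 0.01 m and angle between the y axis of block4_mid and the x axis of fixture, either way round below 0.15 rad and angle between block4_mid's own z axis and vertical below 0.08 rad and z of block4_mid in the frame of fixture between 0.036 and 0.046 m) or (horizontal distance between block4_mid and bay4 below 0.01 m and angle between the y axis of block4_mid and the x axis of fixture, either way round below 0.15 rad and angle between block4_mid's own z axis and vertical below 0.08 rad and z of block4_mid in the frame of fixture between 0.036 and 0.046 m)) and horizontal distance between any of block1_mid, block2_mid, block3_mid, block4_mid and bay1 below 0.03 m and (horizontal distance between any of block1_mid, block2_mid, block3_mid, block4_mid and bay2 below 0.03 m or not (horizontal distance between any of block1_mid, block2_mid, block3_mid, block4_mid and bay3 below 0.03 m)) and (horizontal distance between any of block1_mid, block2_mid, block3_mid, block4_mid and bay3 below 0.03 m or not (horizontal distance between any of block1_mid, block2_mid, block3_mid, block4_mid and bay4 below 0.03 m)) and horizontal distance between any of block1_mid, block2_mid, block3_mid, block4_mid and bay2 below 0.03 m and ((value of joint selector between 1.53552 and 1.81552 rad and not (horizontal distance between any of block1_mid, block2_mid, block3_mid, block4_mid and bay3 below 0.03 m) and not (horizontal distance between any of block1_mid, block2_mid, block3_mid, block4_mid and bay4 below 0.03 m)) or (value of joint selector between 2.37327 and 2.65327 rad and horizontal distance between any of block1_mid, block2_mid, block3_mid, block4_mid and bay3 below 0.03 m and not (horizontal distance between any of block1_mid, block2_mid, block3_mid, block4_mid and bay4 below 0.03 m)) or (value of joint selector between 3.21103 and 3.49103 rad and horizontal distance between any of block1_mid, block2_mid, block3_mid, block4_mid and bay4 below 0.03 m)) and x of chip1 in the frame of fixture between -0.126 and -0.062 m and y of chip1 in the frame of fixture between -0.156 and 0.156 m and z of each of chip1, chip2, chip3, chip4 in the frame of fixture below 0.018 m and x of chip2 in the frame of fixture between -0.126 and -0.062 m and y of chip2 in the frame of fixture between -0.156 and 0.156 m and x of chip3 in the frame of fixture between -0.126 and -0.062 m and y of chip3 in the frame of fixture between -0.156 and 0.156 m and x of chip4 in the frame of fixture between -0.126 and -0.062 m and y of chip4 in the frame of fixture between -0.156 and 0.156 m and horizontal distance between scraper_mid and pad_top below 0.03 m and angle between scraper_mid's own z axis and vertical below 0.1 rad and height (world z) of scraper_mid below 0.045 m and linear speed of each of chip1, chip2, chip3, chip4 below 0.02 m/s and velocity of joint selector between -0.1 and 0.1 rad/s); the robot touches nothing.
It fails at once if a chip is touched with the fingers (contact force between the fingers and chip1 above 0.3 N or contact force between the fingers and chip2 above 0.3 N or contact force between the fingers and chip3 above 0.3 N or contact force between the fingers and chip4 above 0.3 N).
It fails at once if the glue bottle, pliers or tub is moved by more than 3 cm (distance of any of glue_bottle, pliers, green_tub from where it was at the start of the episode above 0.03 m).
Of block1, block2, block3, block4 only 2 to 4 are there at a start; the rules pass over those that are not, and their reading is None.
Of chip1, chip2, chip3, chip4 only 3 to 4 are there at a start; the rules pass over those that are not, and their reading is None.
At some moment in a run one of block1, block2, block3, block4 may be knocked a few centimetres aside while the robot is not near it.
Once in a run the grip may slacken for a moment while it holds something.
It also fails if it takes over 210 s, if anything falls off the work surface, if the arm or the gripper's body presses on something with over 40 N, if the wrist force passes 120 N, or if a joint passes its speed limit or range.

## Working session

There is one attempt and no reset: what is moved stays moved. The work goes in short steps, Python scripts to look and compute and a tool call to move; the robot and the scene stay as the last step left them, time stands still between calls to the robot, and variables do not carry over. Pictures are saved under pics/ and viewed, at most 14 in all, crops included, and the job is handed in when it is done.

Besides the shell and the picture viewer there is one more tool, called after "Call:" as name(argument=value, ...) on one line, values as JSON. jog_arm: Moves the arm, as the interface text tells. Its arguments: {"type":"object","properties":{"rows":{"type":"array"}},"required":["rows"]}

```bash
mkdir -p pics; ls
python3 - <<'E'
from cell import *
import cv2,numpy as np
s=sense();print({k:np.round(v,3) for k,v in s.items()})
for n in("top","side"):
    f=grab_frame(n);cv2.imwrite(f"pics/{n}0.png",f["frame"][:,:,::-1]);np.savez(f"{n}0.npz",**f)
    print(n,f["camera_matrix"],f["R"],f["t"])
E
```

```text
pics
{'time': np.float64(0.0), 'qpos': array([-1.246,  0.435,  0.025,  1.574, -0.012,  1.134, -0.075]), 'qd': array([ 0.001, -0.001, -0.001, -0.002,  0.   ,  0.   , -0.002]), 'tau': array([-0.0000e+00, -6.7047e+01,  1.0250e+00, -3.1621e+01,  1.6000e-02,
        1.2000e-02, -0.0000e+00]), 'tool_pos': array([0.259, 0.568, 0.231]), 'orientation': array([ 0.212,  0.977, -0.001, -0.   ]), 'wrist_force': array([-0.873, -0.292, -0.351]), 'wrist_torque': array([-0.03 , -0.004,  0.023]), 'grip_force': np.float64(0.0), 'width': np.float64(1.002)}
top [[366.27448654   0.         316.50921182]
 [  0.         366.27448654 200.71639637]
 [  0.           0.           1.        ]] [[ 0.02867833 -0.99957035 -0.0060552 ]
 [-0.99521697 -0.02798645 -0.09359453]
 [ 0.09338485  0.00871037 -0.99559198]] [-0.05215285  0.56686589  1.27262124]
side [[491.61236924   0.         315.63921966]
 [  0.         491.61236924 204.86497592]
 [  0.           0.           1.        ]] [[ 0.96333284 -0.26806715  0.01139476]
 [-0.12624031 -0.49031647 -0.86235326]
 [ 0.23675562  0.82929474 -0.50617884]] [-0.57171672  0.12022682  1.68440532]
```

View pics/top0.png

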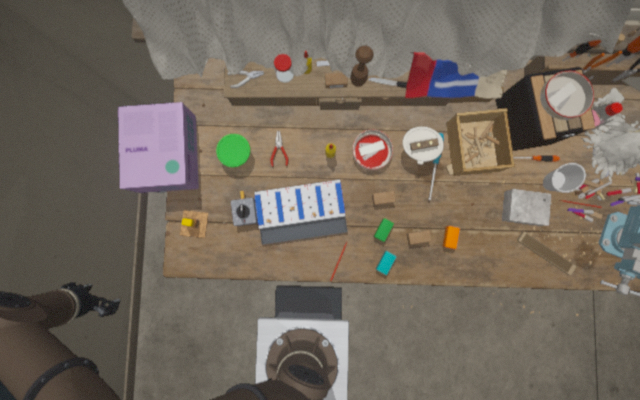

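View pics/side0.png

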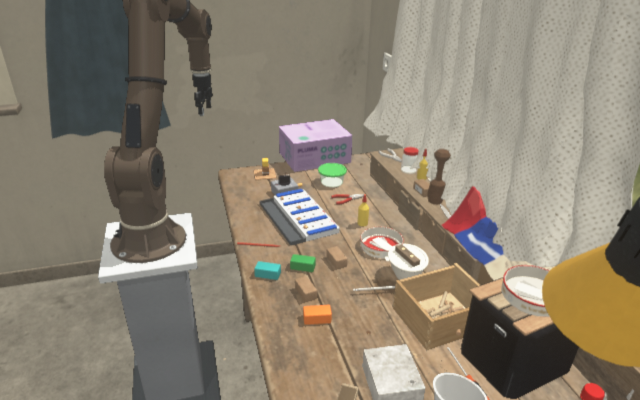

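The top view shows the plate (255–345, 180–235), selector (243,210), scraper on pad (188,222), two wooden blocks (384,199) and (418,239), and green, turquoise and orange decoys. I'll zoom in.

```bash
cat > h.py <<'E'
import numpy as np, cv2
def w2p(f,X):
    c=f["R"]@np.asarray(X,float)+f["t"]; p=f["camera_matrix"]@c; return p[:2]/p[2]
def p2w(f,uv,z):
    d=f["R"].T@np.linalg.inv(f["camera_matrix"])@np.array([uv[0],uv[1],1.]); o=-f["R"].T@f["t"]
    return o+d*(z-o[2])/d[2]
E
python3 - <<'E'
import numpy as np,cv2
from h import *
f=dict(np.load("top0.npz"));s=dict(np.load("side0.npz"))
a=f["frame"][175:250,175:355,::-1]
a=cv2.resize(a,None,fx=4.4,fy=4.4,interpolation=cv2.INTER_CUBIC)
cv2.imwrite("pics/tz.png",a)
b=s["frame"][150:260,240:360,::-1];cv2.imwrite("pics/sz.png",cv2.resize(b,None,fx=5.4,fy=5.4,interpolation=cv2.INTER_CUBIC))
# block masks by height
def cloud(f):
    z=f["z_map"];v,u=np.mgrid[0:400,0:640];K=f["camera_matrix"]
    P=np.stack([(u-K[0,2])/K[0,0]*z,(v-K[1,2])/K[1,1]*z,z],-1)
    return (P-f["t"])@f["R"]
W=cloud(f)
for n,(u,v) in dict(b1=(384,199),b2=(418,239),scr=(188,222),sel=(243,211),plate=(300,210)).items():
    r=45 if n=="plate" else 15
    R=W[v-r:v+r,u-r:u+r].reshape(-1,3)
    lo,hi=dict(b1=(.026,.04),b2=(.026,.04),scr=(.055,.085),sel=(.06,.09),plate=(.02,.034))[n]
    m=(R[:,2]>lo)&(R[:,2]<hi);Q=R[m]
    print(n,m.sum(),Q.mean(0),cv2.minAreaRect((Q[:,:2]*1000).astype(np.float32)))
E
```

```text
b1 235 [ 0.58636049 -0.2725017   0.03495175] ((586.637451171875, -273.2666931152344), (39.655845642089844, 75.0614242553711), 8.927303314208984)
b2 244 [ 0.45167355 -0.39738288  0.03462619] ((451.994140625, -398.07623291015625), (40.25077819824219, 75.66064453125), 11.354640007019043)
scr 87 [0.47946846 0.40340425 0.07016902] ((479.9076843261719, 405.0559387207031), (35.16593933105469, 25.710712432861328), 81.00904083251953)
sel 69 [0.52278482 0.21792378 0.07798665] ((522.9641723632812, 219.18450927734375), (14.902451515197754, 44.90719223022461), 88.73200988769531)
plate 2998 [0.55623556 0.02524516 0.02669894] ((528.6787109375, 22.30670166015625), (187.5298309326172, 314.0934753417969), 10.002452850341797)
```

View pics/tz.png

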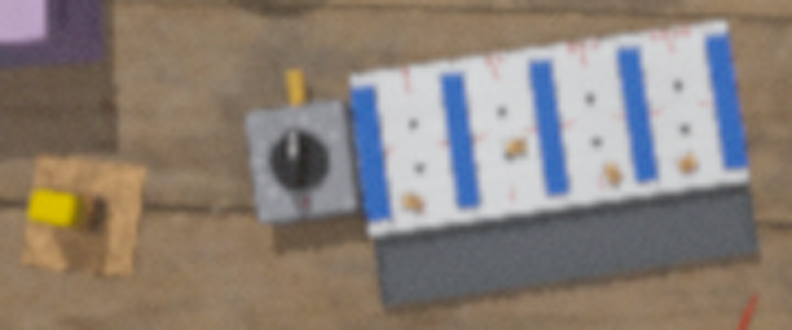

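View pics/sz.png

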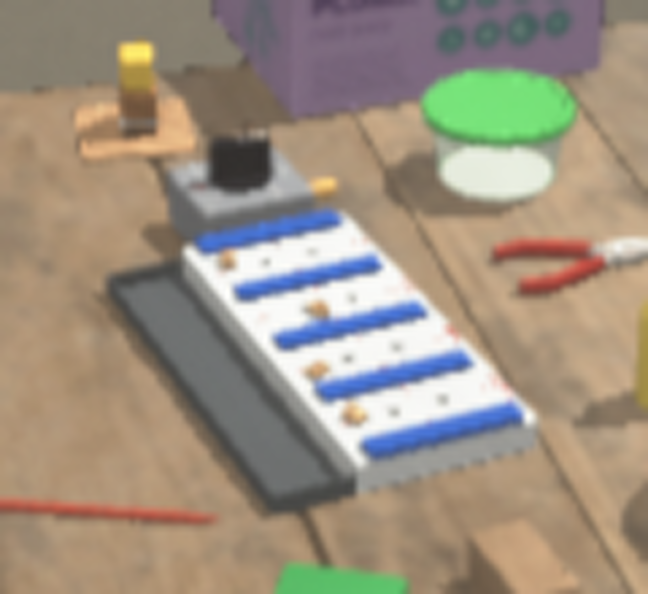

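Four chips, one in each bay; the bay 2 chip is near the middle. The selector's white line points to the back, and the scraper is left of centre on its pad. Next, precise poses.

```bash
cat >> h.py <<'E'
def cloud(f):
    z=f["z_map"];v,u=np.mgrid[0:400,0:640];K=f["camera_matrix"]
    P=np.stack([(u-K[0,2])/K[0,0]*z,(v-K[1,2])/K[1,1]*z,z],-1)
    return (P-f["t"])@f["R"]
def rect(Q): # centre mm, long side, short side, long-axis angle deg
    (c,(a,b),t)=cv2.minAreaRect((np.asarray(Q)[:,:2]*1000).astype(np.float32))
    if a<b: a,b,t=b,a,t+90
    return np.round(c,1),round(a,1),round(b,1),round((t+90)%180-90,1)
def maskpts(f,lo,hi,z,box):
    hsv=cv2.cvtColor(f["frame"],cv2.COLOR_RGB2HSV);m=cv2.inRange(hsv,lo,hi)
    M=np.zeros_like(m);u0,v0,u1,v1=box;M[v0:v1,u0:u1]=m[v0:v1,u0:u1]
    n,l,st,c=cv2.connectedComponentsWithStats(M)
    return [(st[i,4],np.array([p2w(f,(u,v),z) for v,u in np.argwhere(l==i)])) for i in range(1,n) if st[i,4]>5]
E
python3 - <<'E'
from h import *
f=dict(np.load("top0.npz"));s=dict(np.load("side0.npz"))
for n,g,box in(("top",f,(250,175,352,240)),("side",s,(265,180,345,240))):
    C=maskpts(g,(105,120,80),(125,255,255),.030,box);al=np.vstack([q for _,q in C])
    print(n,[ (a,np.round(q.mean(0)[:2]*1000,1)) for a,q in C]);print(rect(al))
    cs=[q.mean(0)[:2] for a,q in C if a>30]
    print("chips",[(a,np.round(q.mean(0)[:2]*1000,1)) for a,q in maskpts(g,(8,60,60),(25,255,255),.028,box)])
print("yellow",[(a,np.round(q.mean(0)*1000,1),rect(q)) for a,q in maskpts(f,(22,150,100),(35,255,255),.071,(175,210,210,240))])
print("yellow side",[(a,np.round(q.mean(0)*1000,1)) for a,q in maskpts(s,(22,150,100),(35,255,255),.063,(255,150,275,170))])
W=cloud(f)[205:245,175:212].reshape(-1,3);m=(abs(W[:,2]-.003)<.006)
print("cork",[(a,rect(q)) for a,q in maskpts(f,(8,90,150),(20,255,255),.004,(175,205,212,242))])
Q=cloud(f)[200:225,230:258].reshape(-1,3)
for lo in(.066,.072,.076):
    q=Q[(Q[:,2]>lo)&(Q[:,2]<.09)];e,v=np.linalg.eigh(np.cov(q[:,:2].T));print("knob",len(q),q.mean(0),e,np.degrees(np.arctan2(v[1,1],v[0,1])))
q=Q[(Q[:,2]>.04)&(Q[:,2]<.049)];print("box",rect(q))
g=f["frame"][200:222,232:256].sum(2)//3;print(g)
E
```

```text
top [(np.int32(130), array([ 580.3, -117.9])), (np.int32(116), array([567.9, -46.4])), (np.int32(119), array([555.2,  24.2])), (np.int32(122), array([543.2,  95.3])), (np.int32(147), array([530.6, 167.4]))]
(array([555.9,  25.2]), 306.5, 104.4, -80.0)
chips [(np.int32(1579), array([597. ,  -4.6])), (np.int32(10), array([539.6,  50.6])), (np.int32(8), array([529.8, -87.9])), (np.int32(8), array([520.2, -28.1])), (np.int32(8), array([493.2, 131.2])), (np.int32(145), array([450.3, 179.5]))]
side [(np.int32(70), array([528. , 157.6])), (np.int32(56), array([540.7,  83.7])), (np.int32(61), array([553.5,  13.5])), (np.int32(70), array([564.1, -57.3])), (np.int32(95), array([ 578.6, -128.3]))]
(array([553.1,  15.6]), 311.3, 104.6, -80.1)
chips [(np.int32(127), array([453.8, 204. ])), (np.int32(1220), array([652.3,  49.6])), (np.int32(6), array([538.9,  43.5])), (np.int32(298), array([411. , -86.2])), (np.int32(8), array([518.9, -33.8])), (np.int32(10), array([529.9, -92.6]))]
yellow [(np.int32(95), array([478.9, 403.5,  71. ]), (array([478.6, 403.4]), 41.3, 27.3, -88.4))]
yellow side [(np.i
[... 2014 characters left out ...]
50 159 154 140 110  75  59  56  58  49  44  49  60  61  71  95 128
  145 148 146 144 131  99]
 [116 142 156 152 146 134 101  71  63  57  49  41  50  63  72  86 114 139
  146 148 146 145 137 105]
 [114 142 150 151 154 152 134 104  74  64  59  60  66  82  94 112 134 146
  147 146 147 147 139 113]
 [113 139 149 155 164 163 149 133 111  96  88  85  93 106 126 136 145 147
  149 148 147 146 143 119]
 [115 141 147 153 160 161 152 147 138 115 105 102 103 120 140 148 149 151
  148 148 147 149 146 120]
 [118 139 145 149 154 152 148 150 151 127 110 107  98 116 142 148 149 149
  149 145 147 152 153 132]
 [112 129 145 148 151 150 149 154 151 137 117 107 103 118 144 149 149 146
  147 146 146 152 152 130]]
```

```bash
cat > go.py <<'E'
# go.py x y z(m) a(deg angle of tool y axis): shift in tool axes (cm) and turn (deg) to the goal; chain several goals with 4 args each
import sys;from cell import *;import numpy as np;from scipy.spatial.transform import Rotation as Ro
s=sense();p=np.array(s["tool_pos"]);R=Ro.from_quat(s["orientation"])
m=R.as_matrix();print("t %.2f"%s["time"],"pos",np.round(p,4),"a %.1f"%np.degrees(np.arctan2(m[1,1],m[0,1])),"q7 %.0f"%np.degrees(s["qpos"][6]),"F",np.round(s["wrist_force"],1),"w %.3f gf %.1f"%(s["width"],s["grip_force"]))
A=list(map(float,sys.argv[1:]))
for i in range(0,len(A)-3,4):
    g=np.array(A[i:i+3]);a=np.radians(A[i+3]);y=np.array([np.cos(a),np.sin(a),0]);z=np.array([0,0,-1.]);x=np.cross(y,z)
    G=Ro.from_matrix(np.c_[x,y,z]);d=R.inv().apply(g-p)*100;r=np.degrees((R.inv()*G).as_rotvec())
    print("shift",np.round(d,2),"|%.1f|"%np.linalg.norm(d),"turn",np.round(r,1));p,R=g,G
E
echo ok
```

```text
ok
```

Call:
jog_arm(rows=[[[-3.84,-2.09,0.8,0,0,0,8.5],[-3.84,-2.09,0.8,0,0,0,8.5],[-3.84,-2.09,0.8,0,0,0,8.5],[-3.84,-2.09,0.8,0,0,0,8.5],[-3.84,-2.09,0.8,0,0,0,8.5],[-3.84,-2.09,0.8,0,0,0,8.5],[-3.84,-2.09,0.8,0,0,0,8.5],[-3.84,-2.09,0.8,0,0,0,8.5],[-3.84,-2.09,0.8,0,0,0,8.5],[-3.84,-2.09,0.8,0,0,0,8.5]]])

```text
time: 1.1
tool_pos: [0.5226, 0.2176, 0.1508]
orientation: [0.212, 0.977, -0.0, -0.0]
wrist_force: [0.0, 0.5, -0.2]
width: 0.996
grip_force: 0.0
```

Tracks well. Turn about tool z by 157° clockwise, narrowing the fingers to 4 cm.

Call:
jog_arm(rows=[[[0,0,0,0,0,8.3,5],[0,0,0,0,0,8.3,5],[0,0,0,0,0,8.3,5],[0,0,0,0,0,8.3,5],[0,0,0,0,0,8.3,5],[0,0,0,0,0,8.3,5],[0,0,0,0,0,8.3,5],[0,0,0,0,0,8.3,5],[0,0,0,0,0,8.3,5],[0,0,0,0,0,8.3,5],[0,0,0,0,0,8.3,5],[0,0,0,0,0,8.3,5],[0,0,0,0,0,8.3,5],[0,0,0,0,0,8.3,5],[0,0,0,0,0,8.3,5],[0,0,0,0,0,8.3,5],[0,0,0,0,0,8.3,5],[0,0,0,0,0,8.3,5],[0,0,0,0,0,8.1,5],[0,0,0,0,0,0,5]]])

```text
time: 3.1
tool_pos: [0.5216, 0.2194, 0.1509]
orientation: [1.0, -0.018, -0.0, 0.0]
wrist_force: [-0.7, 0.8, 0.0]
width: 0.584
grip_force: 0.0
```

```bash
python3 go.py .522 .219 .09 -92 .522 .219 .057 -92; python3 -c "
from cell import *;import cv2
f=grab_frame('side');cv2.imwrite('pics/s1.png',cv2.resize(f['frame'][110:230,220:360,::-1],None,fx=4.5,fy=4.5))"
```

```text
t 3.10 pos [0.5216 0.2194 0.1509] a -92.1 q7 -93 F [-0.7  0.8  0. ] w 0.584 gf 0.0
shift [0.05 0.03 6.09] |6.1| turn [ 0.1  0.  -0.1]
shift [0.  0.  3.3] |3.3| turn [0. 0. 0.]
```

View pics/s1.png

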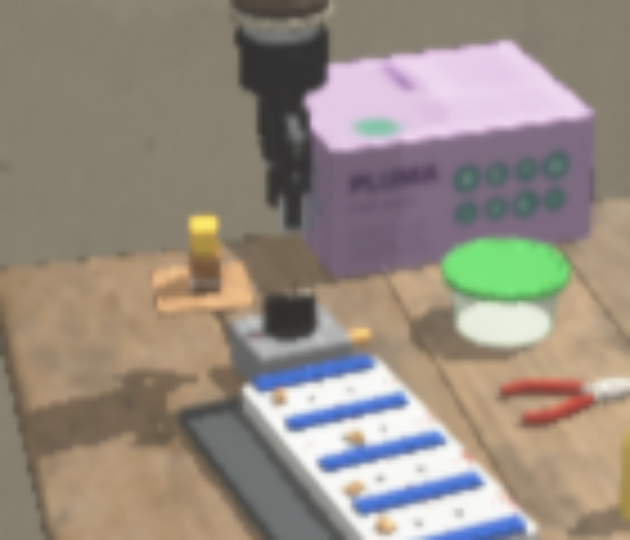

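The gripper hangs directly above the knob (290,310), with the scraper untouched at (205,250). I'll descend and close.

Call:
jog_arm(rows=[[[0,0,3,0,0,0,4.5],[0,0,3,0,0,0,4.5],[0,0,1.8,0,0,0,4.5],[0,0,1.5,0,0,0,4.5],[0,0,0,0,0,0,4.5],[0,0,0,0,0,0,0],[0,0,0,0,0,0,0],[0,0,0,0,0,0,0],[0,0,0,0,0,0,0],[0,0,0,0,0,0,0],[0,0,0,0,0,0,0]]])

```text
time: 4.25
tool_pos: [0.5228, 0.2198, 0.0596]
orientation: [1.0, -0.017, 0.001, -0.001]
wrist_force: [-1.9, 1.4, 6.3]
width: 0.147
grip_force: 60.3
```

Call:
jog_arm(rows=[[[0,0,-0.1,0,0,-4,0],[0,0,-0.1,0,0,-8,0],[0,0,0,0,0,-8,0],[0,0,0,0,0,-8,0],[0,0,0,0,0,-8,0],[0,0,0,0,0,-8,0],[0,0,0,0,0,-8,0],[0,0,0,0,0,-8,0],[0,0,0,0,0,-8,0],[0,0,0,0,0,-8,0],[0,0,0,0,0,-8,0],[0,0,0,0,0,-8,0],[0,0,0,0,0,-8,0],[0,0,0,0,0,-8,0],[0,0,0,0,0,-8,0],[0,0,0,0,0,-8,0],[0,0,0,0,0,-8,0],[0,0,0,0,0,-8,0],[0,0,0,0,0,-8,0],[0,0,0,0,0,-8,0]]])

```text
time: 6.25
tool_pos: [0.5237, 0.2196, 0.0598]
orientation: [0.222, 0.975, 0.001, 0.001]
wrist_force: [9.0, 3.2, -19.9]
width: 0.14
grip_force: 60.0
```

```bash
python3 go.py .5225 .219 .06 100; python3 -c "
from cell import *;print(sense()['wrist_torque'])"
```

```text
t 6.25 pos [0.5237 0.2196 0.0598] a 64.3 q7 35 F [  9.    3.2 -19.9] w 0.140 gf 60.0
shift [ 0.08 -0.11 -0.02] |0.1| turn [  0.1   0.2 -35.7]
[ 1.00596905 -1.87223333 -0.07569421]
```

Call:
jog_arm(rows=[[[0.04,-0.05,0.1,0,0,-8,0],[0.04,-0.05,0,0,0,-8,0],[0,0,0,0,0,-8,0],[0,0,0,0,0,-8,0],[0,0,0,0,0,-4,0],[0,0,0,0,0,-1,0],[0,0,0,0,0,0,0],[0,0,0,0,0,0,0]]])

```text
time: 7.05
tool_pos: [0.5237, 0.2199, 0.0597]
orientation: [-0.095, 0.995, 0.001, 0.003]
wrist_force: [8.8, 5.8, -13.5]
width: 0.148
grip_force: 61.5
```

```bash
python3 go.py .5225 .219 .06 100; python3 -c "
from cell import *;print(sense()['wrist_torque'])"
```

```text
t 7.05 pos [0.5237 0.2199 0.0597] a 100.9 q7 64 F [  8.8   5.8 -13.5] w 0.148 gf 61.5
shift [ 0.13 -0.06 -0.03] |0.1| turn [0.1 0.3 0.9]
[ 1.34497455 -1.87864244 -0.67576254]
```

```bash
python3 go.py .5235 .22 .16 100.9 .4795 .404 .16 100.9 .4795 .404 .16 -8
```

```text
t 7.05 pos [0.5237 0.2199 0.0597] a 100.9 q7 64 F [  8.8   5.8 -13.5] w 0.148 gf 61.5
shift [ -0.04   0.04 -10.03] |10.0| turn [0.1 0.3 0. ]
shift [ 0.84 18.9   0.  ] |18.9| turn [0. 0. 0.]
shift [0. 0. 0.] |0.0| turn [  0.    0.  108.9]
```

Call:
jog_arm(rows=[[[0,0,0,0,0,0,4.5],[0,0,0,0,0,0,4.5],[0,0,0,0,0,0,4.5],[0,0,0,0,0,0,4.5],[0,0,-3,0,0,0,5],[0,0,-4,0,0,0,5],[0,0,-3,0,0,0,5]]])

```text
time: 7.75
tool_pos: [0.521, 0.2187, 0.1613]
orientation: [-0.096, 0.995, 0.0, 0.0]
wrist_force: [0.4, -0.1, 0.0]
width: 0.584
grip_force: 0.0
```

Call:
jog_arm(rows=[[[0.11,3.8,0,0,0,0,6],[0.11,3.8,0,0,0,0,6],[0.11,3.8,0,0,0,0,6],[0.11,3.8,0,0,0,0,6],[0.11,3.8,0,0,0,0,6],[0,0,0,0,0,7.8,6],[0,0,0,0,0,7.8,6],[0,0,0,0,0,7.8,6],[0,0,0,0,0,7.8,6],[0,0,0,0,0,7.8,6],[0,0,0,0,0,7.8,6],[0,0,0,0,0,7.8,6],[0,0,0,0,0,7.8,6],[0,0,0,0,0,7.8,6],[0,0,0,0,0,7.8,6],[0,0,0,0,0,7.8,6],[0,0,0,0,0,7.8,6],[0,0,0,0,0,7.8,6],[0,0,0,0,0,7.5,6],[0,0,0,0,0,0,6]]])

```text
time: 9.75
tool_pos: [0.4789, 0.4041, 0.1593]
orientation: [0.755, 0.656, -0.0, 0.0]
wrist_force: [-0.2, 0.6, 0.5]
width: 0.703
grip_force: 0.0
```

```bash
python3 go.py .4795 .404 .16 -8 .4795 .404 .047 -8
python3 - <<'E'
from cell import *;from h import *
f=grab_frame('top');a=f['frame'][175:250,175:355,::-1];cv2.imwrite('pics/t2.png',cv2.resize(a,None,fx=4.4,fy=4.4,interpolation=cv2.INTER_CUBIC))
E
```

```text
t 9.75 pos [0.4789 0.4041 0.1593] a -8.0 q7 -46 F [-0.2  0.6  0.5] w 0.703 gf 0.0
shift [ 0.    0.06 -0.07] |0.1| turn [-0.  0. -0.]
shift [ 0.   0.  11.3] |11.3| turn [0. 0. 0.]
```

View pics/t2.png

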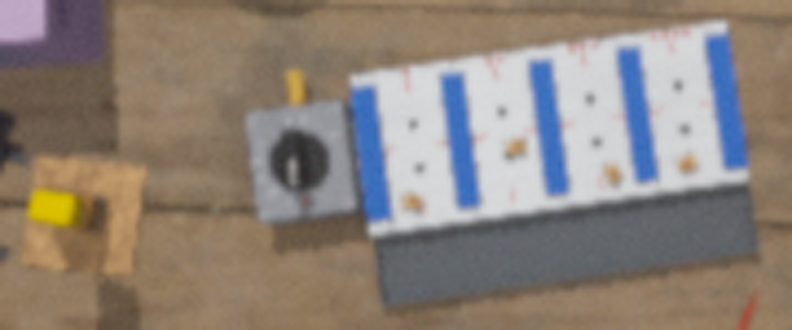

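Run:
```python
from cell import *;from h import *
f=grab_frame('top')
Q=cloud(f)[200:225,230:258].reshape(-1,3)
for lo in(.066,.072):
    q=Q[(Q[:,2]>lo)&(Q[:,2]<.09)];e,v=np.linalg.eigh(np.cov(q[:,:2].T));print("knob",len(q),q.mean(0),np.degrees(np.arctan2(v[1,1],v[0,1])))
print((f["frame"][204:220,236:250].sum(2)//3))
```

```text
knob 66 [0.52243513 0.21801532 0.07892462] -170.03970589545628
knob 59 [0.52269763 0.21866836 0.0799831 ] -170.41410328438414
[[151 149 141 121 112 105 109 120 128 141 147 155 152 153]
 [149 149 125  94  74  74  66  79  94 106 122 140 151 156]
 [145 138 110  77  63  59  55  47  62  73  85 114 137 152]
 [139 116  83  66  61  62  48  44  53  60  67  84 112 142]
 [124  94  67  59  62  60  55  46  47  59  68  69  89 120]
 [110  76  63  62  62  64  55  46  46  60  66  64  75 104]
 [ 99  70  58  55  66  77  64  50  52  58  66  63  63  99]
 [ 95  67  59  58  86 118  85  46  54  60  62  68  63  93]
 [106  68  61  62 103 142 104  53  50  62  64  61  64  94]
 [110  74  58  56 103 138 102  54  43  54  63  63  68  96]
 [124  88  66  58  96 130  95  52  46  46  60  62  74 112]
 [139 111  80  63  94 126  96  55  48  53  62  72  97 131]
 [149 136 105  80  89 121  95  62  47  56  71  86 115 142]
 [155 154 139 109  92  98  84  65  63  78  95 116 136 148]
 [165 167 153 133 119 108  93  88  94 107 129 139 148 151]
 [165 164 155 150 145 135 113 106 105 116 138 145 150 154]]
```

Knob bar reads 10° with the line to the front, so the selector is shut. I'll grip the scraper rib.

Call:
jog_arm(rows=[[[0,0.06,4,0,0,0,6],[0,0,3.5,0,0,0,6],[0,0,2.5,0,0,0,6],[0,0,1.5,0,0,0,6],[0,0,0,0,0,0,6],[0,0,0,0,0,0,1],[0,0,0,0,0,0,1],[0,0,0,0,0,0,1],[0,0,0,0,0,0,1],[0,0,0,0,0,0,1],[0,0,0,0,0,0,1],[0,0,0,0,0,0,1]]])

```text
time: 11.05
tool_pos: [0.4807, 0.4047, 0.0459]
orientation: [0.754, 0.657, 0.001, -0.0]
wrist_force: [0.0, -0.2, 6.6]
width: 0.298
grip_force: 41.0
```

```bash
python3 go.py .4807 .4047 .16 -8 .5665 .1361 .16 -8 .5665 .1361 .16 9.9 .5665 .1361 .067 9.9
```

```text
t 11.05 pos [0.4807 0.4047 0.0459] a -7.9 q7 -44 F [ 0.  -0.2  6.6] w 0.298 gf 41.0
shift [  0.02   0.02 -11.41] |11.4| turn [ 0.1 -0.1  0.1]
shift [-25.4   12.23   0.  ] |28.2| turn [0. 0. 0.]
shift [0. 0. 0.] |0.0| turn [  0.    0.  -17.9]
shift [0.  0.  9.3] |9.3| turn [0. 0. 0.]
```

Call:
jog_arm(rows=[[[0,0,-2,0,0,0,1],[0,0,-3,0,0,0,1],[0,0,-3.4,0,0,0,1],[0,0,-3,0,0,0,1],[0,0,0,0,0,0,1]]])

```text
time: 11.55
tool_pos: [0.482, 0.4056, 0.1634]
orientation: [0.754, 0.657, 0.004, -0.0]
wrist_force: [-0.1, 0.7, -1.7]
width: 0.288
grip_force: 64.9
```

Call:
jog_arm(rows=[[[-3.19,1.51,0,0,0,0,1],[-3.19,1.51,0,0,0,0,1],[-3.19,1.51,0,0,0,0,1],[-3.19,1.51,0,0,0,0,1],[-3.19,1.51,0,0,0,0,1],[-3.19,1.51,0,0,0,0,1],[-3.19,1.51,0,0,0,0,1],[-3.19,1.51,0,0,0,0,1],[0,0,0,0,0,-6,1],[0,0,0,0,0,-6,1],[0,0,0,0,0,-5.9,1],[0,0,0,0,0,0,1],[0,0,0,0,0,0,1]]])

```text
time: 12.85
tool_pos: [0.5641, 0.1344, 0.158]
orientation: [0.644, 0.765, -0.0, -0.0]
wrist_force: [0.0, 0.3, -1.3]
width: 0.295
grip_force: 64.9
```

```bash
python3 go.py .5665 .1361 .1 9.9 .5665 .1361 .067 9.9;  python3 - <<'E'
from cell import *;from h import *
f=grab_frame('top');a=f['frame'][150:250,215:355,::-1];cv2.imwrite('pics/t3.png',cv2.resize(a,None,fx=5.5,fy=5.5,interpolation=cv2.INTER_CUBIC))
s=grab_frame('side')
W=cloud(s)[:,:]; m=maskpts(s,(22,150,100),(35,255,255),.14,(260,140,350,230));print([(a,np.round(q.mean(0),3)) for a,q in m])
E
```

```text
t 12.85 pos [0.5641 0.1344 0.158 ] a 9.8 q7 -3 F [ 0.   0.3 -1.3] w 0.295 gf 64.9
shift [0.12 0.27 5.8 ] |5.8| turn [-0.  -0.  -0.1]
shift [0.  0.  3.3] |3.3| turn [0. 0. 0.]
[(np.int32(33), array([0.581, 0.184, 0.14 ]))]
```

View pics/t3.png

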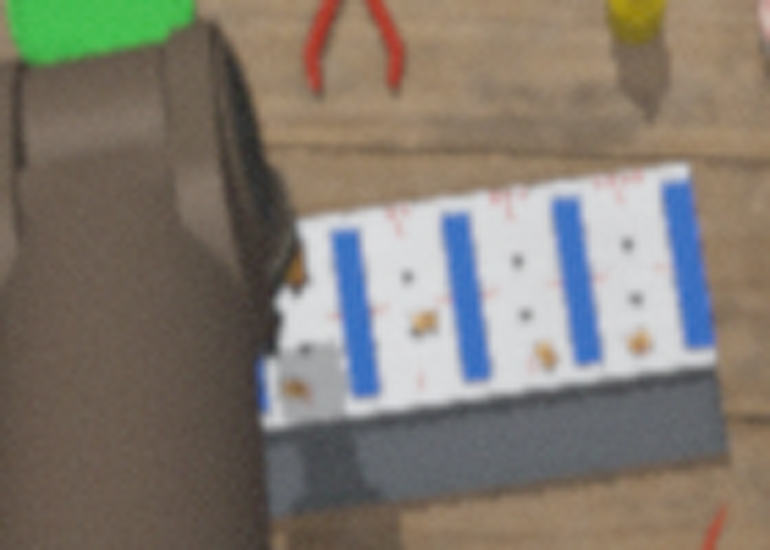

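The arm hides bay 1 from the top view. Bays 2–4 still hold chips at (425,322), (545,352) and (640,343). I'll lower into bay 1 by odometry.

Call:
jog_arm(rows=[[[0.12,0.27,3.5,0,0,0,1],[0,0,3,0,0,0,1],[0,0,1.5,0,0,0,1],[0,0,0.7,0,0,0,1],[0,0,0.3,0,0,0,1],[0,0,0,0,0,0,1]]])

```text
time: 13.55
tool_pos: [0.5672, 0.1363, 0.0687]
orientation: [0.643, 0.766, 0.0, 0.0]
wrist_force: [0.2, -0.1, -1.4]
width: 0.293
grip_force: 64.9
```

```bash
python3 go.py .5665 .1361 .067 9.9;  python3 - <<'E'
from cell import *;from h import *
s=grab_frame('side');a=s['frame'][130:250,240:360,::-1];cv2.imwrite('pics/s4.png',cv2.resize(a,None,fx=5,fy=5,interpolation=cv2.INTER_CUBIC))
E
```

```text
t 13.55 pos [0.5672 0.1363 0.0687] a 10.0 q7 -2 F [ 0.2 -0.1 -1.4] w 0.293 gf 64.9
shift [-0.01 -0.07  0.17] |0.2| turn [ 0.  -0.   0.1]
```

View pics/s4.png

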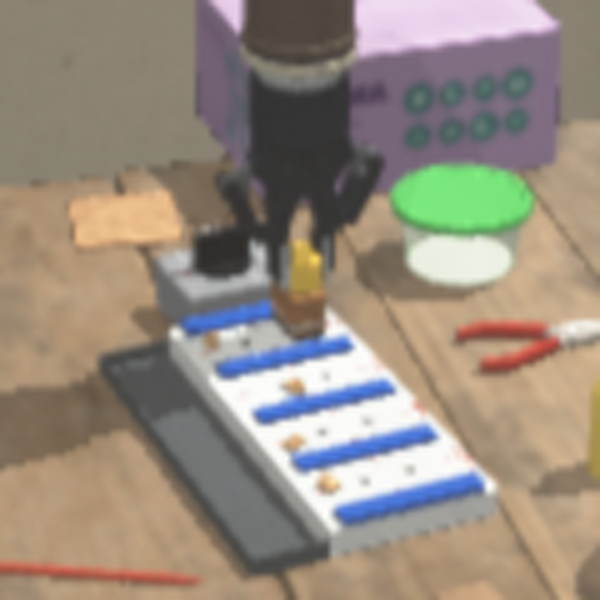

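The scraper stands in bay 1 (300,300) behind the chip (212,340). Wipe forward.

Call:
jog_arm(rows=[[[0,0,0.1,0,0,0,1],[0,-0.6,0,0,0,0,1],[0,-1,0,0,0,0,1],[0,-1,0,0,0,0,1],[0,-1,0,0,0,0,1],[0,-1,0,0,0,0,1],[0,-1,0,0,0,0,1],[0,-1,0,0,0,0,1],[0,-1,0,0,0,0,1],[0,-0.8,0,0,0,0,1],[0,-0.6,0,0,0,0,1],[0,-0.3,0,0,0,0,1],[0,0,0,0,0,0,1],[0,0,0,0,0,0,1]]])

```text
time: 15.0
tool_pos: [0.4756, 0.1202, 0.0674]
orientation: [0.643, 0.766, 0.0, 0.0]
wrist_force: [0.3, -0.0, -1.4]
width: 0.294
grip_force: 64.9
```

```bash
python3 go.py;  python3 - <<'E'
from cell import *;from h import *
s=grab_frame('side');a=s['frame'][160:250,240:360,::-1];cv2.imwrite('pics/s5.png',cv2.resize(a,None,fx=6,fy=6,interpolation=cv2.INTER_CUBIC))
E
```

```text
t 15.00 pos [0.4756 0.1202 0.0674] a 10.0 q7 -4 F [ 0.3 -0.  -1.4] w 0.294 gf 64.9
```

View pics/s5.png

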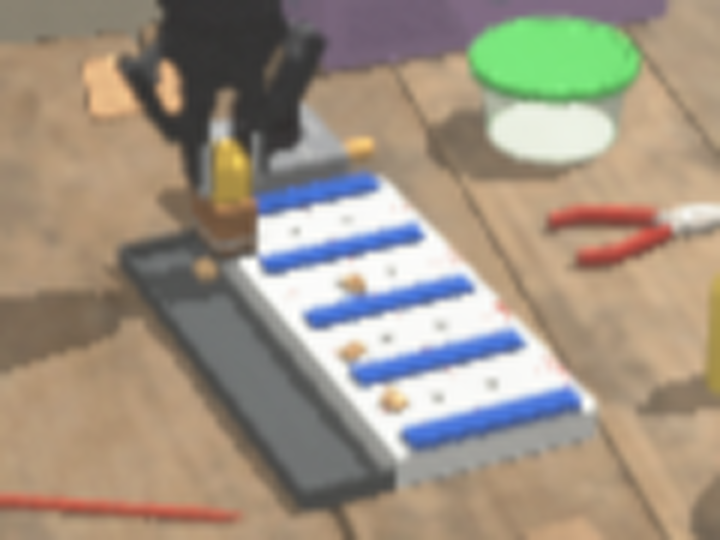

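Chip 1 is in the tray (205,270). Same stroke for bay 2.

Call:
jog_arm(rows=[[[0,0,-2.5,0,0,0,1],[0,0,-1,0,0,0,1],[-2.4,3,0,0,0,0,1],[-2.4,3.2,0,0,0,0,1],[-2.4,3,0,0,0,0,1],[0,0,0,0,0,0,1],[0,0,1.5,0,0,0,1],[0,0,1.5,0,0,0,1],[0,0,0.5,0,0,0,1],[0,0,0,0,0,0,1]]])

```text
time: 16.05
tool_pos: [0.5779, 0.0652, 0.067]
orientation: [0.643, 0.766, -0.0, -0.0]
wrist_force: [-0.4, 0.3, -0.6]
width: 0.293
grip_force: 64.9
```

```bash
python3 go.py .5789 .0652 .067 9.9
```

```text
t 16.05 pos [0.5779 0.0652 0.067 ] a 10.0 q7 6 F [-0.4  0.3 -0.6] w 0.293 gf 64.9
shift [-0.01  0.1  -0.  ] |0.1| turn [-0.  -0.   0.1]
```

Accurate; wipe bay 2, then lift and hop over to bay 3.

Call:
jog_arm(rows=[[[0,-0.5,0,0,0,0,1],[0,-1,0,0,0,0,1],[0,-1,0,0,0,0,1],[0,-1,0,0,0,0,1],[0,-1,0,0,0,0,1],[0,-1,0,0,0,0,1],[0,-1,0,0,0,0,1],[0,-1,0,0,0,0,1],[0,-0.8,0,0,0,0,1],[0,-0.6,0,0,0,0,1],[0,-0.3,0,0,0,0,1],[0,0,0,0,0,0,1],[0,0,0,0,0,0,1],[0,0,-2.5,0,0,0,1],[0,0,-1,0,0,0,1],[-2.4,3.1,0,0,0,0,1],[-2.4,3.1,0,0,0,0,1],[-2.4,3,0,0,0,0,1],[0,0,0,0,0,0,1],[0,0,1.5,0,0,0,1]]])

```text
time: 18.05
tool_pos: [0.5933, -0.0068, 0.0884]
orientation: [0.644, 0.765, 0.001, 0.002]
wrist_force: [-0.2, 0.3, -2.6]
width: 0.293
grip_force: 65.0
```

```bash
python3 go.py .5912 -.0058 .067 9.9
```

```text
t 18.05 pos [ 0.5933 -0.0068  0.0884] a 9.9 q7 13 F [-0.2  0.3 -2.6] w 0.293 gf 65.0
shift [ 0.14 -0.2   2.13] |2.1| turn [ 0.2  0.  -0. ]
```

Call:
jog_arm(rows=[[[0.1,0,1.5,0,0,0,1],[0,0,0.5,0,0,0,1],[0,0,0,0,0,0,1],[0,-0.5,0,0,0,0,1],[0,-1,0,0,0,0,1],[0,-1,0,0,0,0,1],[0,-1,0,0,0,0,1],[0,-1,0,0,0,0,1],[0,-1,0,0,0,0,1],[0,-1,0,0,0,0,1],[0,-1,0,0,0,0,1],[0,-0.8,0,0,0,0,1],[0,-0.6,0,0,0,0,1],[0,-0.3,0,0,0,0,1],[0,0,0,0,0,0,1],[0,0,0,0,0,0,1]]])

```text
time: 19.65
tool_pos: [0.5004, -0.0207, 0.0674]
orientation: [0.643, 0.766, 0.0, 0.0]
wrist_force: [0.6, -0.4, -1.5]
width: 0.291
grip_force: 65.0
```

```bash
python3 go.py .6036 -.0767 .067 9.9
```

```text
t 19.65 pos [ 0.5004 -0.0207  0.0674] a 10.0 q7 14 F [ 0.6 -0.4 -1.5] w 0.291 gf 65.0
shift [-7.31  9.19  0.04] |11.7| turn [ 0.  -0.   0.1]
```

Call:
jog_arm(rows=[[[0,0,-2.5,0,0,0,1],[0,0,-1,0,0,0,1],[-2.44,3,0,0,0,0,1],[-2.44,3.1,0,0,0,0,1],[-2.44,3.1,0,0,0,0,1],[0,0,0,0,0,0,1],[0,0,1.5,0,0,0,1],[0,0,1.5,0,0,0,1],[0,0,0.5,0,0,0,1],[0,0,0,0,0,0,1],[0,-0.5,0,0,0,0,1],[0,-1,0,0,0,0,1],[0,-1,0,0,0,0,1],[0,-1,0,0,0,0,1],[0,-1,0,0,0,0,1],[0,-1,0,0,0,0,1],[0,-1,0,0,0,0,1],[0,-1,0,0,0,0,1],[0,-0.8,0,0,0,0,1],[0,-0.6,0,0,0,0,1]]])

```text
time: 21.65
tool_pos: [0.5148, -0.0925, 0.0673]
orientation: [0.643, 0.766, -0.0, -0.0]
wrist_force: [-0.5, 0.6, -1.4]
width: 0.289
grip_force: 65.0
```

Call:
jog_arm(rows=[[[0,-0.3,0,0,0,0,1],[0,0,0,0,0,0,1],[0,0,0,0,0,0,1],[0,0,-2.5,0,0,0,1],[0,0,-2.5,0,0,0,1],[0,0,-2.5,0,0,0,1],[0,0,-2,0,0,0,1]]])

```text
time: 22.35
tool_pos: [0.5134, -0.0928, 0.1637]
orientation: [0.643, 0.766, 0.0, 0.001]
wrist_force: [-0.0, -0.8, -0.9]
width: 0.285
grip_force: 64.8
```

```bash
python3 go.py .4795 .404 .165 9.9 .4795 .404 .165 -8 .4795 .404 .046 -8;  python3 - <<'E'
from cell import *;from h import *
s=grab_frame('side');a=s['frame'][160:290,240:380,::-1];cv2.imwrite('pics/s6.png',cv2.resize(a,None,fx=4.5,fy=4.5,interpolation=cv2.INTER_CUBIC))
E
```

```text
t 22.35 pos [ 0.5134 -0.0928  0.1637] a 10.0 q7 20 F [-0.  -0.8 -0.9] w 0.285 gf 64.8
shift [49.52  5.28 -0.14] |49.8| turn [0.1 0.  0.1]
shift [0. 0. 0.] |0.0| turn [ 0.   0.  17.9]
shift [ 0.   0.  11.9] |11.9| turn [0. 0. 0.]
```

View pics/s6.png

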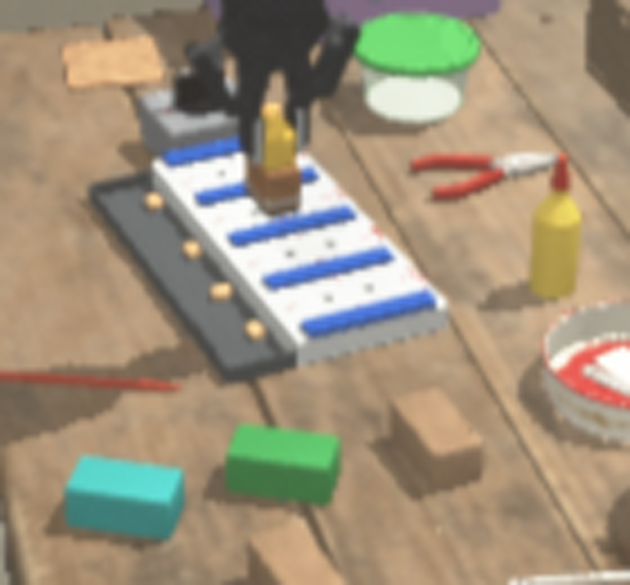

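All four chips lie in the tray (155–255, 200–330) and the plate is clear. I'll take the scraper back to the pad.

Call:
jog_arm(rows=[[[4.13,0.44,0,0,0,0,1],[4.13,0.44,0,0,0,0,1],[4.13,0.44,0,0,0,0,1],[4.13,0.44,0,0,0,0,1],[4.13,0.44,0,0,0,0,1],[4.13,0.44,0,0,0,0,1],[4.13,0.44,0,0,0,0,1],[4.13,0.44,0,0,0,0,1],[4.13,0.44,0,0,0,0,1],[4.13,0.44,0,0,0,0,1],[4.13,0.44,0,0,0,0,1],[4.13,0.44,0,0,0,0,1],[0,0,0,0,0,6,1],[0,0,0,0,0,6,1],[0,0,0,0,0,6,1],[0,0,0,0,0,0,1],[0,0,0,0,0,0,1]]])

```text
time: 24.1
tool_pos: [0.4787, 0.4046, 0.162]
orientation: [0.754, 0.657, -0.0, 0.0]
wrist_force: [0.4, -0.1, -1.2]
width: 0.288
grip_force: 64.9
```

```bash
python3 go.py .4795 .404 .165 -8 .4795 .404 .047 -8
python3 - <<'E'
from cell import *;from h import *
s=grab_frame('side');W=cloud(s)
hsv=cv2.cvtColor(s["frame"],cv2.COLOR_RGB2HSV);m=cv2.inRange(hsv,(22,130,80),(35,255,255));m[:,300:]=0
v,u=np.nonzero(m);print(len(u),u.min(),u.max(),v.min(),v.max())
P=W[v,u];print(np.round(np.median(P,0),3),np.round(P.min(0),3),np.round(P.max(0),3))
a=s['frame'][90:190,220:340,::-1];cv2.imwrite('pics/s7.png',cv2.resize(a,None,fx=5,fy=5,interpolation=cv2.INTER_CUBIC))
E
```

```text
t 24.10 pos [0.4787 0.4046 0.162 ] a -7.8 q7 -48 F [ 0.4 -0.1 -1.2] w 0.288 gf 64.9
shift [-0.05  0.09 -0.3 ] |0.3| turn [-0.   0.   0.2]
shift [ 0.   0.  11.8] |11.8| turn [0. 0. 0.]
45 261 266 133 140
[0.477 0.39  0.176] [0.465 0.379 0.159] [0.488 0.412 0.19 ]
```

View pics/s7.png

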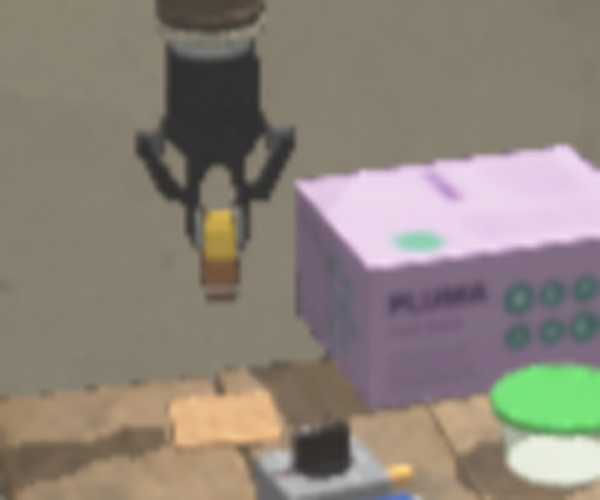

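The scraper hangs upright in the grip (220,250) above the pad. I'll lower it.

Call:
jog_arm(rows=[[[0,0.09,3.5,0,0,0,1],[0,0,3.5,0,0,0,1],[0,0,2.5,0,0,0,1],[0,0,1.2,0,0,0,1],[0,0,0.5,0,0,0,1],[0,0,0.2,0,0,0,1],[0,0,0,0,0,0,1],[0,0,0,0,0,0,1]]])

```text
time: 24.95
tool_pos: [0.4804, 0.4048, 0.0496]
orientation: [0.755, 0.656, 0.001, -0.0]
wrist_force: [1.0, -0.9, -1.5]
width: 0.285
grip_force: 64.9
```

Call:
jog_arm(rows=[[[0,0,0.2,0,0,0,1],[0,0,0.1,0,0,0,1],[0,0,0.05,0,0,0,1],[0,0,0,0,0,0,1],[0,0,0,0,0,0,1]]])

```text
time: 25.45
tool_pos: [0.4799, 0.4046, 0.046]
orientation: [0.755, 0.656, 0.001, -0.0]
wrist_force: [-2.4, -1.5, 8.2]
width: 0.293
grip_force: 66.2
```

Call:
jog_arm(rows=[[[0,0,0,0,0,0,6],[0,0,0,0,0,0,6],[0,0,0,0,0,0,6],[0,0,0,0,0,0,6],[0,0,0,0,0,0,6],[0,0,-3,0,0,0,6],[0,0,-4,0,0,0,6],[0,0,-4,0,0,0,6],[0,0,-1,0,0,0,6],[0,0,0,0,0,0,6]]])

```text
time: 26.45
tool_pos: [0.4806, 0.4051, 0.1668]
orientation: [0.755, 0.656, 0.002, -0.0]
wrist_force: [-0.5, 0.4, -0.9]
width: 0.699
grip_force: 0.0
```

```bash
cat > blocks.py <<'E'
from cell import *;from h import *
f=grab_frame("top");W=cloud(f);hsv=cv2.cvtColor(f["frame"],cv2.COLOR_RGB2HSV)
def report():
    z=W[...,2];m=((z>.027)&(z<.042)).astype(np.uint8);m[:,:350]=0;m[:,480:]=0;m[:175]=0
    n,l,st,c=cv2.connectedComponentsWithStats(m)
    for i in range(1,n):
        if st[i,4]>120:
            q=W[l==i];print("obj",np.round(c[i]),st[i,4],"hsv",np.median(hsv[l==i],0),"mean",np.round(q.mean(0)*1000,1),rect(q))
if __name__=="__main__":
    report()
    R=W[205:245,170:215].reshape(-1,3);q=R[(R[:,2]>.055)&(R[:,2]<.085)];print("scr",np.round(q.mean(0)*1000,1),rect(q))
E
python3 blocks.py; python3 go.py .5864 -.2729 .17 -8
```

```text
obj [384. 197.] 245 hsv [ 16.  96. 158.] mean [ 586.4 -272.9   34.7] (array([ 586.9, -273.1]), 76.0, 40.2, -80.8)
obj [384. 229.] 244 hsv [ 67. 171. 155.] mean [ 474.4 -274.1   34.5] (array([ 474. , -274.8]), 74.1, 40.0, -27.2)
obj [452. 237.] 256 hsv [ 18. 255. 219.] mean [ 454.6 -510.7   34.6] (array([ 455.1, -511.3]), 74.7, 40.9, -9.8)
obj [419. 237.] 251 hsv [ 16.  98. 157.] mean [ 451.8 -397.4   34.7] (array([ 452.1, -398.4]), 76.8, 40.2, -79.1)
obj [386. 262.] 254 hsv [ 89. 228. 166.] mean [ 359.5 -283.1   35. ] (array([ 359.4, -283.6]), 74.5, 40.7, -27.2)
scr [479.  403.4  70.3] (array([479. , 404.9]), 34.7, 25.9, 79.8)
t 26.50 pos [0.4797 0.4044 0.1649] a -8.0 q7 -48 F [-0.5 -0.1 -0.4] w 0.706 gf 0.0
shift [-65.58  20.01  -0.55] |68.6| turn [ 0. -0. -0.]
```

Call:
jog_arm(rows=[[[-4.1,1.25,0,0,0,0,6],[-4.1,1.25,0,0,0,0,6],[-4.1,1.25,0,0,0,0,6],[-4.1,1.25,0,0,0,0,6],[-4.1,1.25,0,0,0,0,6],[-4.1,1.25,0,0,0,0,6],[-4.1,1.25,0,0,0,0,6],[-4.1,1.25,0,0,0,0,6],[-4.1,1.25,0,0,0,0,6],[-4.1,1.25,0,0,0,0,6],[-4.1,1.25,0,0,0,0,6],[-4.1,1.25,0,0,0,0,6],[-4.1,1.25,0,0,0,0,6],[-4.1,1.25,0,0,0,0,6],[-4.1,1.25,0,0,0,0,6],[-4.1,1.25,0,0,0,0,6],[0,0,0,0,0,-6,6],[0,0,0,0,0,-6,6],[0,0,0,0,0,-5.2,6],[0,0,0,0,0,0,6]]])

```text
time: 28.5
tool_pos: [0.5851, -0.2729, 0.1625]
orientation: [0.648, 0.762, -0.001, -0.002]
wrist_force: [0.4, -0.2, -1.3]
width: 0.708
grip_force: 0.0
```

```bash
python3 go.py .5865 -.273 .06 9.2 .5865 -.273 .013 9.2
python3 - <<'E'
from blocks import *;report()
s=grab_frame('side');cv2.imwrite('pics/s8.png',cv2.resize(s['frame'][150:320,240:400,::-1],None,fx=3.5,fy=3.5,interpolation=cv2.INTER_CUBIC))
E
```

```text
t 28.50 pos [ 0.5851 -0.2729  0.1625] a 9.2 q7 36 F [ 0.4 -0.2 -1.3] w 0.708 gf 0.0
shift [-0.05  0.17 10.25] |10.2| turn [-0.2 -0.1  0. ]
shift [0.  0.  4.7] |4.7| turn [0. 0. 0.]
obj [381. 198.] 179 hsv [ 16.  96. 161.] mean [ 585.  -262.7   35. ] (array([ 585.8, -264.8]), 58.3, 39.6, -80.1)
obj [452. 237.] 256 hsv [ 18. 255. 222.] mean [ 454.3 -510.7   34.6] (array([ 454.7, -511.8]), 74.6, 41.5, -10.7)
```

View pics/s8.png

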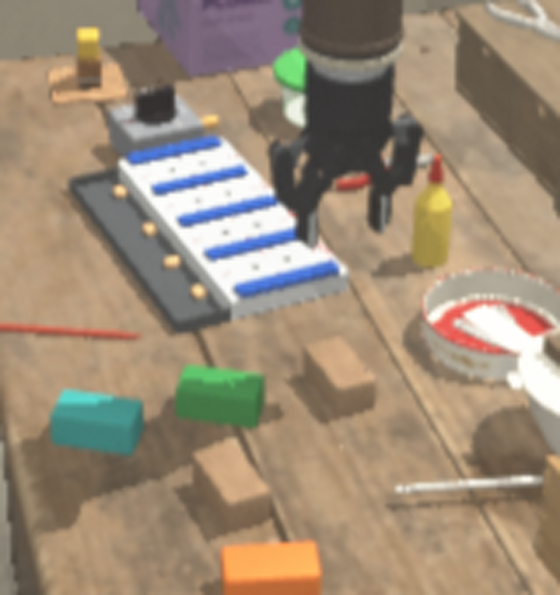

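All in place: fingers above block A at (340,375), scraper upright on its pad. Descend and grip.

Call:
jog_arm(rows=[[[-0.05,0.17,4,-0.2,0,0,6],[0,0,4,0,0,0,6],[0,0,3.5,0,0,0,6],[0,0,2.3,0,0,0,6],[0,0,1.4,0,0,0,6],[0,0,0.3,0,0,0,6],[0,0,0,0,0,0,6],[0,0,0,0,0,0,2.5],[0,0,0,0,0,0,2.5],[0,0,0,0,0,0,2.5],[0,0,0,0,0,0,2.5],[0,0,0,0,0,0,2.5],[0,0,0,0,0,0,2.5]]])

```text
time: 29.9
tool_pos: [0.5896, -0.2739, 0.0115]
orientation: [0.648, 0.761, 0.002, 0.002]
wrist_force: [-1.0, 0.2, 7.3]
width: 0.453
grip_force: 62.0
```

```bash
python3 go.py .5896 -.2739 .125 9.2 .538 .131 .125 9.2 .538 .131 .125 99.9 .538 .131 .036 99.9
```

```text
t 29.90 pos [ 0.5896 -0.2739  0.0115] a 9.2 q7 39 F [-1.   0.2  7.3] w 0.453 gf 62.0
shift [ -0.02   0.07 -11.35] |11.3| turn [ 0.3  0.1 -0. ]
shift [40.79  1.38  0.  ] |40.8| turn [0. 0. 0.]
shift [0. 0. 0.] |0.0| turn [  0.    0.  -90.7]
shift [0.  0.  8.9] |8.9| turn [0. 0. 0.]
```

Call:
jog_arm(rows=[[[0,0,-2,0,0,0,2.5],[0,0,-3,0,0,0,2.5],[0,0,-3.5,0,0,0,2.5],[0,0,-2.5,0,0,0,2.5],[0,0,0,0,0,0,2.5]]])

```text
time: 30.4
tool_pos: [0.5903, -0.2746, 0.1245]
orientation: [0.648, 0.761, 0.003, 0.005]
wrist_force: [0.6, -0.2, 0.5]
width: 0.458
grip_force: 61.1
```

Call:
jog_arm(rows=[[[4.08,0.13,0,0,0,0,2.5],[4.08,0.13,0,0,0,0,2.5],[4.08,0.13,0,0,0,0,2.5],[4.08,0.13,0,0,0,0,2.5],[4.08,0.13,0,0,0,0,2.5],[4.08,0.13,0,0,0,0,2.5],[4.08,0.13,0,0,0,0,2.5],[4.08,0.13,0,0,0,0,2.5],[4.08,0.13,0,0,0,0,2.5],[4.08,0.13,0,0,0,0,2.5],[0,0,0,0,0,-8,2.5],[0,0,0,0,0,-8,2.5],[0,0,0,0,0,-8,2.5],[0,0,0,0,0,-8,2.5],[0,0,0,0,0,-8,2.5],[0,0,0,0,0,-8,2.5],[0,0,0,0,0,-8,2.5],[0,0,0,0,0,-8,2.5],[0,0,0,0,0,-8,2.5],[0,0,0,0,0,-8,2.5]]])

```text
time: 32.4
tool_pos: [0.5353, 0.1313, 0.1194]
orientation: [0.004, 1.0, 0.0, 0.001]
wrist_force: [-0.4, -0.5, 0.2]
width: 0.451
grip_force: 61.1
```

Call:
jog_arm(rows=[[[0,0,0,0,0,-8,2.5],[0,0,0,0,0,-2.7,2.5],[0,0,0,0,0,0,2.5]]])

```text
time: 32.7
tool_pos: [0.5353, 0.1311, 0.1194]
orientation: [-0.086, 0.996, 0.0, 0.001]
wrist_force: [0.5, -0.3, -1.3]
width: 0.456
grip_force: 61.1
```

```bash
python3 go.py .538 .131 .125 99.9 .538 .131 .037 99.9
python3 - <<'E'
from cell import *;from h import *
s=grab_frame('side');W=cloud(s);hsv=cv2.cvtColor(s["frame"],cv2.COLOR_RGB2HSV)
M=(W[...,2]>.108)&(W[...,2]<.16)&(hsv[...,1]>70)&(hsv[...,0]<20)&(abs(W[...,0]-.54)<.08)&(abs(W[...,1]-.13)<.07)
q=W[M];print(len(q),np.round(q.mean(0),3),np.round(q.min(0),3),np.round(q.max(0),3))
t=q[q[:,2]>q[:,2].max()-.006];print(rect(t))
cv2.imwrite('pics/s9.png',cv2.resize(s['frame'][120:250,230:380,::-1],None,fx=4.5,fy=4.5,interpolation=cv2.INTER_CUBIC))
E
```

```text
t 32.70 pos [0.5353 0.1311 0.1194] a 99.9 q7 74 F [ 0.5 -0.3 -1.3] w 0.456 gf 61.1
shift [-0.26 -0.06 -0.56] |0.6| turn [0.  0.2 0. ]
shift [0.  0.  8.8] |8.8| turn [0. 0. 0.]
155 [0.525 0.116 0.129] [0.493 0.098 0.108] [0.572 0.147 0.144]
(array([532.8, 122.9]), 74.2, 41.3, 4.3)
```

View pics/s9.png

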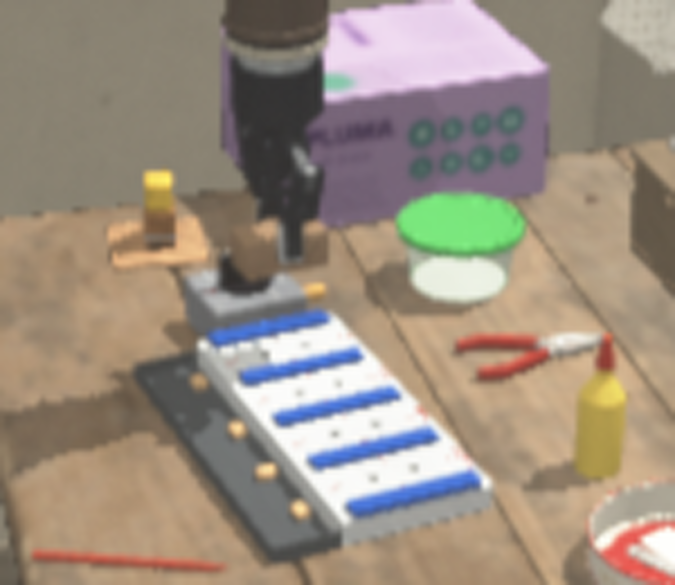

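The block is held level, above bay 1 (275,250). I'll lower it.

Call:
jog_arm(rows=[[[-0.26,-0.06,3,0,0.2,0,2.5],[0,0,2.5,0,0,0,2.5],[0,0,1.5,0,0,0,2.5],[0,0,0.7,0,0,0,2.5],[0,0,0.3,0,0,0,2.5],[0,0,0,0,0,0,2.5],[0,0,0,0,0,0,2.5]]])

```text
time: 33.45
tool_pos: [0.5391, 0.1315, 0.0406]
orientation: [-0.086, 0.996, 0.0, 0.001]
wrist_force: [0.3, 0.4, -0.2]
width: 0.455
grip_force: 61.1
```

```bash
python3 go.py .538 .131 .0355 99.9
```

```text
t 33.45 pos [0.5391 0.1315 0.0406] a 99.9 q7 72 F [ 0.3  0.4 -0.2] w 0.455 gf 61.1
shift [ 0.11 -0.03  0.51] |0.5| turn [ 0.   0.1 -0. ]
```

Call:
jog_arm(rows=[[[0.1,0,0.3,0,0,0,2.5],[0,0,0.15,0,0,0,2.5],[0,0,0.1,0,0,0,2.5],[0,0,0,0,0,0,2.5],[0,0,0,0,0,0,2.5]]])

```text
time: 33.95
tool_pos: [0.5376, 0.1311, 0.0355]
orientation: [-0.086, 0.996, -0.0, 0.0]
wrist_force: [-4.6, -2.0, 13.3]
width: 0.454
grip_force: 62.6
```

Seated. Release and rise.

Call:
jog_arm(rows=[[[0,0,-0.1,0,0,0,5.3],[0,0,0,0,0,0,5.3],[0,0,0,0,0,0,5.3],[0,0,0,0,0,0,5.3],[0,0,-1.5,0,0,0,5.3],[0,0,-3,0,0,0,5.3],[0,0,-4,0,0,0,5.3],[0,0,-2,0,0,0,6],[0,0,0,0,0,0,6]]])

```text
time: 34.85
tool_pos: [0.5394, 0.1318, 0.1434]
orientation: [-0.086, 0.996, 0.001, 0.003]
wrist_force: [0.9, -0.5, -0.6]
width: 0.701
grip_force: 0.0
```

```bash
python3 blocks.py; python3 go.py .453 -.398 .14 99.9 .453 -.398 .14 10.9
python3 - <<'E'
from cell import *;from h import *
for n in("side","top"):
    s=grab_frame(n);W=cloud(s)
    M=(W[...,2]>.05)&(W[...,2]<.066)&(abs(W[...,0]-.537)<.06)&(abs(W[...,1]-.128)<.045)
    q=W[M]
    if len(q)>9:print(n,len(q),np.round(q.mean(0),3),rect(q))
    B=maskpts(s,(105,120,80),(125,255,255),.030,(250,170,352,245));print([(a,np.round(q.mean(0)[:2]*1000)) for a,q in B])
E
```

```text
obj [384. 229.] 246 hsv [ 67. 171. 158.] mean [ 474.1 -274.3   34.5] (array([ 474. , -274.5]), 74.8, 39.4, -28.1)
obj [452. 237.] 255 hsv [ 18. 255. 222.] mean [ 454.5 -510.5   34.6] (array([ 454.9, -512. ]), 74.8, 41.5, -10.0)
obj [419. 237.] 247 hsv [ 16.  98. 159.] mean [ 451.7 -397.2   34.9] (array([ 451.7, -397.5]), 73.4, 40.5, -79.8)
obj [386. 262.] 255 hsv [ 89. 229. 168.] mean [ 359.4 -283.    34.9] (array([ 359.7, -283.1]), 74.6, 40.8, -26.9)
scr [479.  403.7  70.2] (array([479.2, 405.9]), 37.1, 26.0, 79.6)
t 34.90 pos [0.5384 0.1313 0.1415] a 99.9 q7 74 F [-0.2  0.4 -0.7] w 0.702 gf 0.0
shift [ 17.49 -50.69   0.09] |53.6| turn [ 0.   0.2 -0. ]
shift [0. 0. 0.] |0.0| turn [ 0.  0. 89.]
side 115 [0.534 0.125 0.056] (array([534.6, 127.3]), 76.4, 47.4, 4.0)
[(np.int32(15), array([488., 151.])), (np.int32(70), array([540.,  86.])), (np.int32(61), array([554.,  14.])), (np.int32(70), array([564., -57.])), (np.int32(95), array([ 579., -128.]))]
top 32 [0.522 0.113 0.058] (array([537.5, 113.3]), 72.6, 14.0, 1.7)
[(np.int32(132), array([ 580., -118.])), (np.int32(117), array([568., -47.])), (np.int32(120), array([555.,  24.])), (np.int32(17), array([587., 103.])), (np.int32(69), array([521.,  92.]))]
```

Call:
jog_arm(rows=[[[1.345,-3.9,0,0,0,0,6],[1.345,-3.9,0,0,0,0,6],[1.345,-3.9,0,0,0,0,6],[1.345,-3.9,0,0,0,0,6],[1.345,-3.9,0,0,0,0,6],[1.345,-3.9,0,0,0,0,6],[1.345,-3.9,0,0,0,0,6],[1.345,-3.9,0,0,0,0,6],[1.345,-3.9,0,0,0,0,6],[1.345,-3.9,0,0,0,0,6],[1.345,-3.9,0,0,0,0,6],[1.345,-3.9,0,0,0,0,6],[1.345,-3.9,0,0,0,0,6],[0,0,0,0,0,8,6],[0,0,0,0,0,8,6],[0,0,0,0,0,8,6],[0,0,0,0,0,8,6],[0,0,0,0,0,8,6],[0,0,0,0,0,8,6],[0,0,0,0,0,8,6]]])

```text
time: 37.0
tool_pos: [0.4514, -0.3978, 0.1385]
orientation: [0.394, 0.919, 0.0, -0.001]
wrist_force: [-0.5, -0.2, 0.3]
width: 0.697
grip_force: 0.0
```

Call:
jog_arm(rows=[[[0,0,0,0,0,8,6],[0,0,0,0,0,8,6],[0,0,0,0,0,8,6],[0,0,0,0,0,8,6],[0,0,0,0,0,0.8,6],[0,0,0,0,0,0,6]]])

```text
time: 37.6
tool_pos: [0.4518, -0.398, 0.1392]
orientation: [0.634, 0.773, -0.0, -0.001]
wrist_force: [-0.6, -0.1, -0.5]
width: 0.698
grip_force: 0.0
```

```bash
cat > plate.py <<'E'
from cell import *;from h import *
s=grab_frame("top");W=cloud(s);hsv=cv2.cvtColor(s["frame"],cv2.COLOR_RGB2HSV)
B=maskpts(s,(105,120,80),(125,255,255),.030,(250,170,352,245));B=[q.mean(0)[:2] for a,q in B];print("rails",np.round(np.array(B)*1000,1).tolist())
c=np.mean(B,0) if len(B)==5 else np.array([.5555,.0245]);t=np.radians(9.9);E=np.array([[np.cos(t),np.sin(t)],[-np.sin(t),np.cos(t)]])
P=(W[...,:2]-c)@E.T
M=((W[...,2]>.048)&(W[...,2]<.068)&(abs(P[...,0])<.08)&(abs(P[...,1])<.15)).astype(np.uint8)
n,l,st,_=cv2.connectedComponentsWithStats(M)
for i in range(1,n):
    if st[i,4]>60: q=P[l==i];print("block plate mm",np.round(q.mean(0)*1000,1),rect(q),st[i,4])
E
python3 plate.py; python3 blocks.py; python3 go.py .4535 -.398 .06 10.5 .4535 -.398 .01 10.5
```

```text
rails [[580.3, -117.9], [567.6, -46.5], [555.2, 24.2], [543.1, 95.3], [530.6, 167.3]]
block plate mm [ -0.8 107. ] (array([ -0. , 107.6]), 74.9, 39.7, 0.1) 255
obj [384. 229.] 246 hsv [ 67. 171. 152.] mean [ 474.5 -274.2   34.7] (array([ 474.2, -274. ]), 74.7, 39.5, -27.7)
obj [419. 237.] 244 hsv [ 16.  98. 158.] mean [ 451.7 -396.3   34.9] (array([ 451.8, -396.9]), 72.6, 40.3, -78.5)
obj [386. 262.] 257 hsv [ 89. 236. 168.] mean [ 359.6 -283.1   34.8] (array([ 359.6, -283.9]), 75.0, 40.6, -27.6)
scr [479.  403.6  69.9] (array([479.3, 405.1]), 34.7, 25.8, 83.0)
t 37.70 pos [ 0.452  -0.3982  0.1397] a 11.3 q7 57 F [0.3 0.4 0.4] w 0.698 gf 0.0
shift [-0.02  0.16  7.97] |8.0| turn [-0.  -0.   0.8]
shift [0. 0. 5.] |5.0| turn [0. 0. 0.]
```

Block 1 is centred within 1 mm. Grip block 2.

Call:
jog_arm(rows=[[[0,0.1,4,0,0,0,6],[0,0,4,0,0,0,6],[0,0,3,0,0,0,6],[0,0,1.5,0,0,0,6],[0,0,0.5,0,0,0,6],[0,0,0,0,0,0,6],[0,0,0,0,0,0,2.5],[0,0,0,0,0,0,2.5],[0,0,0,0,0,0,2.5],[0,0,0,0,0,0,2.5],[0,0,0,0,0,0,2.5],[0,0,0,0,0,0,2.5]]])

```text
time: 38.9
tool_pos: [0.4543, -0.3991, 0.0122]
orientation: [0.635, 0.772, 0.0, 0.002]
wrist_force: [-0.5, -0.1, 6.7]
width: 0.453
grip_force: 61.6
```

```bash
python3 go.py .4535 -.398 .12 11.3 .5505 .06 .12 11.3 .5505 .06 .12 99.9
```

```text
t 38.90 pos [ 0.4543 -0.3991  0.0122] a 11.1 q7 60 F [-0.5 -0.1  6.7] w 0.453 gf 61.6
shift [  0.1   -0.03 -10.78] |10.8| turn [ 0.1  0.1 -0.2]
shift [43.01 18.49  0.  ] |46.8| turn [0. 0. 0.]
shift [0. 0. 0.] |0.0| turn [  0.    0.  -88.6]
```

Call:
jog_arm(rows=[[[0,0,-2,0,0,0,2.5],[0,0,-3,0,0,0,2.5],[0,0,-3.5,0,0,0,2.5],[0,0,-3,0,0,0,2.5],[3.91,1.68,0,0,0,0,2.5],[3.91,1.68,0,0,0,0,2.5],[3.91,1.68,0,0,0,0,2.5],[3.91,1.68,0,0,0,0,2.5],[3.91,1.68,0,0,0,0,2.5],[3.91,1.68,0,0,0,0,2.5],[3.91,1.68,0,0,0,0,2.5],[3.91,1.68,0,0,0,0,2.5],[3.91,1.68,0,0,0,0,2.5],[3.91,1.68,0,0,0,0,2.5],[3.91,1.68,0,0,0,0,2.5],[0,0,0,0,0,-8,2.5],[0,0,0,0,0,-8,2.5],[0,0,0,0,0,-8,2.5],[0,0,0,0,0,-8,2.5],[0,0,0,0,0,-8,2.5]]])

```text
time: 40.9
tool_pos: [0.5522, 0.0595, 0.1263]
orientation: [0.33, 0.944, 0.0, 0.001]
wrist_force: [0.7, 0.3, -0.4]
width: 0.455
grip_force: 60.7
```

Call:
jog_arm(rows=[[[0,0,0,0,0,-8,2.5],[0,0,0,0,0,-8,2.5],[0,0,0,0,0,-8,2.5],[0,0,0,0,0,-8,2.5],[0,0,0,0,0,-8,2.5],[0,0,0,0,0,-8,2.5],[0,0,0,0,0,-0.6,2.5],[0,0,0,0,0,0,2.5]]])

```text
time: 41.7
tool_pos: [0.5521, 0.0593, 0.1259]
orientation: [-0.083, 0.997, 0.0, 0.0]
wrist_force: [-0.0, 0.6, -0.5]
width: 0.452
grip_force: 60.7
```

```bash
python3 go.py .5505 .06 .12 99.9 .5505 .06 .036 99.9
python3 - <<'E'
from cell import *;from h import *
s=grab_frame('side');W=cloud(s);hsv=cv2.cvtColor(s["frame"],cv2.COLOR_RGB2HSV)
M=(W[...,2]>.1)&(W[...,2]<.16)&(hsv[...,1]>70)&(hsv[...,0]<20)&(abs(W[...,0]-.55)<.08)&(abs(W[...,1]-.06)<.07)
q=W[M];print(len(q),np.round(q.min(0),3),np.round(q.max(0),3))
t=q[q[:,2]>q[:,2].max()-.006];print(rect(t))
E
```

```text
t 41.70 pos [0.5521 0.0593 0.1259] a 99.5 q7 83 F [-0.   0.6 -0.5] w 0.452 gf 60.7
shift [0.15 0.1  0.59] |0.6| turn [-0.   0.  -0.4]
shift [0.  0.  8.4] |8.4| turn [0. 0. 0.]
174 [0.51  0.027 0.111] [0.589 0.075 0.157]
(array([546.4,  48.1]), 0.0, 0.0, 0.0)
```

Call:
jog_arm(rows=[[[0.1,0.05,3,0,0,0,2.5],[0,0,2.5,0,0,0,2.5],[0,0,1.5,0,0,0,2.5],[0,0,1,0,0,0,2.5],[0,0,0.4,0,0,-0.4,2.5],[0,0,0,0,0,0,2.5],[0,0,0,0,0,0,2.5]]])

```text
time: 42.45
tool_pos: [0.5515, 0.0599, 0.0421]
orientation: [-0.088, 0.996, 0.0, 0.001]
wrist_force: [0.5, 0.4, -0.5]
width: 0.453
grip_force: 60.7
```

```bash
python3 go.py .5505 .06 .036 99.9
```

```text
t 42.45 pos [0.5515 0.0599 0.0421] a 100.1 q7 82 F [ 0.5  0.4 -0.5] w 0.453 gf 60.7
shift [0.09 0.03 0.61] |0.6| turn [-0.   0.1  0.2]
```

Call:
jog_arm(rows=[[[0.09,0,0.4,0,0,0,2.5],[0,0,0.15,0,0,0,2.5],[0,0,0.1,0,0,0,2.5],[0,0,0,0,0,0,2.5],[0,0,0,0,0,0,2.5]]])

```text
time: 42.95
tool_pos: [0.5501, 0.0595, 0.0361]
orientation: [-0.088, 0.996, -0.0, 0.0]
wrist_force: [-5.0, -1.6, 14.7]
width: 0.454
grip_force: 62.5
```

Seated. Release, rise to 16 cm, then head for the selector with the orientation kept (tool y ≈ 100°).

Call:
jog_arm(rows=[[[0,0,-0.1,0,0,0,5.3],[0,0,0,0,0,0,5.3],[0,0,0,0,0,0,5.3],[0,0,0,0,0,0,5.3],[0,0,-1.5,0,0,0,5.3],[0,0,-3,0,0,0,5.3],[0,0,-4,0,0,0,5],[0,0,-4,0,0,0,5],[0,0,0,0,0,0,4.5]]])

```text
time: 43.85
tool_pos: [0.5531, 0.0603, 0.1661]
orientation: [-0.088, 0.996, 0.0, 0.004]
wrist_force: [0.0, 0.9, -0.4]
width: 0.527
grip_force: 0.0
```

```bash
python3 go.py .523 .2195 .16 99.9
```

```text
t 43.85 pos [0.5531 0.0603 0.1661] a 100.1 q7 84 F [ 0.   0.9 -0.4] w 0.527 gf 0.0
shift [ 0.19 16.2   0.61] |16.2| turn [0.  0.5 0.2]
```

Call:
jog_arm(rows=[[[0,-4.2,0,0,0,0,4.5],[0,-4.2,0,0,0,0,4.5],[0,-4.2,0,0,0,0,4.5],[0,-4.2,0,0,0,0,4.5],[0,-4.2,0,0,0,0,4.5],[0,-4.2,0,0,0,0,4.5],[0,-4.2,0,0,0,0,4.5],[0,0,0,0,0,0,4.5]]])

```text
time: 44.65
tool_pos: [0.6003, -0.2382, 0.1597]
orientation: [-0.083, 0.997, -0.002, -0.001]
wrist_force: [-0.5, -0.8, -0.7]
width: 0.526
grip_force: 0.0
```

```bash
python3 plate.py; python3 blocks.py; python3 go.py .523 .2195 .16 99.9; python3 -c "
from cell import *;import cv2
f=grab_frame('top');cv2.imwrite('pics/t10.png',cv2.resize(f['frame'][130:260,170:370,::-1],None,fx=4,fy=4,interpolation=cv2.INTER_CUBIC))"
```

```text
rails [[580.1, -117.9], [567.9, -46.4], [555.5, 24.3], [543.6, 95.4], [530.6, 167.3]]
block plate mm [-0.3 35. ] (array([-0.7, 35.5]), 74.1, 40.4, -0.3) 248
block plate mm [ -0.9 107. ] (array([ -0. , 107.5]), 75.4, 40.0, 0.7) 255
obj [452. 237.] 255 hsv [ 18. 255. 222.] mean [ 454.7 -510.5   34.7] (array([ 455.1, -512. ]), 74.8, 41.7, -8.8)
scr [478.8 403.2  70.1] (array([479.3, 405.6]), 36.0, 25.8, 82.1)
t 44.75 pos [ 0.6008 -0.231   0.1598] a 99.9 q7 114 F [-0.6  0.6  1.6] w 0.527 gf 0.0
shift [-0.11 45.72 -0.  ] |45.7| turn [ 0.  -0.1  0. ]
```

View pics/t10.png

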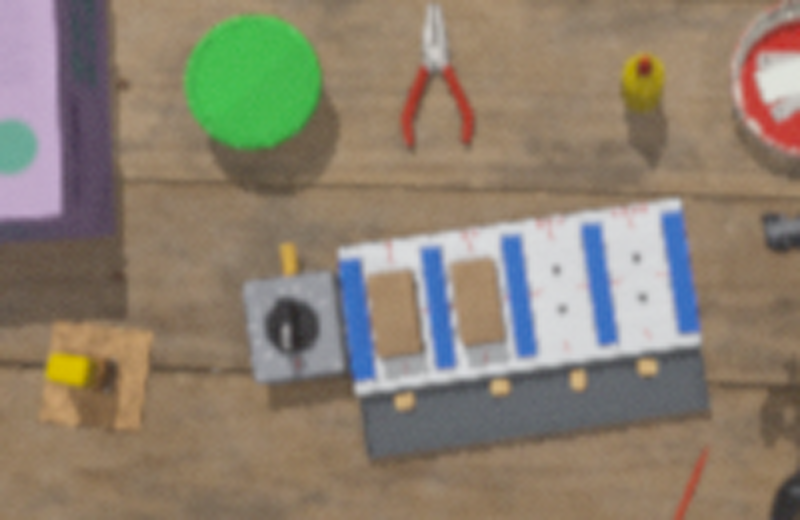

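Both blocks are centred, all chips are in the tray, the scraper is on its pad and the bystanders are untouched. Now the selector.

Call:
jog_arm(rows=[[[0,4.15,0,0,0,0,4.5],[0,4.15,0,0,0,0,4.5],[0,4.15,0,0,0,0,4.5],[0,4.15,0,0,0,0,4.5],[0,4.15,0,0,0,0,4.5],[0,4.15,0,0,0,0,4.5],[0,4.15,0,0,0,0,4.5],[0,4.15,0,0,0,0,4.5],[0,4.15,0,0,0,0,4.5],[0,4.15,0,0,0,0,4.5],[0,4.15,0,0,0,0,4.5],[0,0,0,0,0,0,4.5],[0,0,0,0,0,0,4.5]]])

```text
time: 46.1
tool_pos: [0.5198, 0.2221, 0.1607]
orientation: [-0.091, 0.996, 0.0, -0.0]
wrist_force: [0.0, -0.6, 0.8]
width: 0.527
grip_force: 0.0
```

```bash
python3 go.py .523 .2195 .06 99.9
```

```text
t 46.10 pos [0.5198 0.2221 0.1607] a 100.4 q7 67 F [ 0.  -0.6  0.8] w 0.527 gf 0.0
shift [-0.27 -0.31 10.07] |10.1| turn [ 0.  -0.   0.5]
```

Call:
jog_arm(rows=[[[-0.27,-0.31,3,0,0,0.5,4.5],[0,0,3,0,0,0,4.5],[0,0,2.3,0,0,0,4.5],[0,0,1.6,0,0,0,4.5],[0,0,0,0,0,0,4.5],[0,0,0,0,0,0,0],[0,0,0,0,0,0,0],[0,0,0,0,0,0,0],[0,0,0,0,0,0,0],[0,0,0,0,0,0,0],[0,0,0,0,0,0,0]]])

```text
time: 47.2
tool_pos: [0.525, 0.2198, 0.0634]
orientation: [-0.084, 0.996, 0.002, 0.001]
wrist_force: [-1.7, 6.2, -0.4]
width: 0.149
grip_force: 60.3
```

```bash
python3 go.py .523 .2195 .06 99.9 .523 .2195 .06 3.9;python3 -c "
from cell import *;print(sense()['wrist_torque'])"
```

```text
t 47.20 pos [0.525  0.2198 0.0634] a 99.7 q7 65 F [-1.7  6.2 -0.4] w 0.149 gf 60.3
shift [0.2  0.   0.34] |0.4| turn [ 0.2  0.2 -0.2]
shift [0. 0. 0.] |0.0| turn [ 0.  0. 96.]
[ 1.31210981  0.3460135  -0.0526414 ]
```

Turn clockwise 96° (four clicks), with tool z positive.

Call:
jog_arm(rows=[[[0.1,0,0,0,0,4,0],[0,0,0,0,0,8,0],[0,0,0,0,0,8,0],[0,0,0,0,0,8,0],[0,0,0,0,0,8,0],[0,0,0,0,0,8,0],[0,0,0,0,0,8,0],[0,0,0,0,0,8,0],[0,0,0,0,0,8,0],[0,0,0,0,0,8,0],[0,0,0,0,0,8,0],[0,0,0,0,0,8,0],[0,0,0,0,0,4,0],[0,0,0,0,0,0,0],[0,0,0,0,0,0,0]]])

```text
time: 48.7
tool_pos: [0.5233, 0.2182, 0.0634]
orientation: [0.684, 0.729, 0.001, -0.001]
wrist_force: [-4.3, 0.3, 6.1]
width: 0.143
grip_force: 61.3
```

```bash
python3 go.py .523 .2195 .06 3.9;python3 -c "
from cell import *;print(sense()['wrist_torque'])"
```

```text
t 48.70 pos [0.5233 0.2182 0.0634] a 3.6 q7 -12 F [-4.3  0.3  6.1] w 0.143 gf 61.3
shift [ 0.13 -0.02  0.34] |0.4| turn [ 0.  -0.1 -0.3]
[0.26890802 1.11543348 0.06021682]
```

Call:
jog_arm(rows=[[[0,0,0,0,0,0,4.5],[0,0,0,0,0,0,4.5],[0,0,0,0,0,0,4.5],[0,0,0,0,0,0,4.5],[0,0,-3,0,0,0,4.5],[0,0,-4,0,0,0,4.5],[0,0,-4,0,0,0,4.5],[0,0,-2,0,0,0,4.5],[4,-1,0,0,0,0,4.5],[4,-1,0,0,0,0,4.5],[4,-1,0,0,0,0,4.5],[4,-1,0,0,0,0,4.5],[4,-1,0,0,0,0,4.5],[4,-1,0,0,0,0,4.5],[4,-1,0,0,0,0,4.5],[0,0,0,0,0,0,4.5],[0,0,0,0,0,0,4.5]]])

```text
time: 50.4
tool_pos: [0.4355, 0.4928, 0.1913]
orientation: [0.684, 0.73, -0.0, 0.0]
wrist_force: [1.0, -1.0, 0.3]
width: 0.526
grip_force: 0.0
```

```bash
python3 go.py; python3 plate.py; python3 blocks.py
python3 - <<'E'
from cell import *;from h import *
f=grab_frame('top')
Q=cloud(f)[200:225,230:258].reshape(-1,3);q=Q[(Q[:,2]>.066)&(Q[:,2]<.09)];e,v=np.linalg.eigh(np.cov(q[:,:2].T));print("knob",len(q),q.mean(0),"bar minus plate deg",np.degrees(np.arctan2(v[1,1],v[0,1]))-9.9)
print((f["frame"][204:220,233:252].sum(2)//3))
for a,q in maskpts(f,(8,60,60),(25,255,255),.008,(262,218,345,245)):
    if a<30:print("chip",np.round(q.mean(0)[:2]*1000))
E
```

```text
t 50.40 pos [0.4355 0.4928 0.1913] a 3.7 q7 -41 F [ 1.  -1.   0.3] w 0.526 gf 0.0
rails [[580.1, -117.9], [567.6, -46.5], [555.3, 24.2], [543.1, 95.3], [530.4, 167.3]]
block plate mm [ 0.2 35.1] (array([ 0.3, 35.6]), 74.7, 40.5, -0.1) 248
block plate mm [ -0.6 107. ] (array([-1.000e-01,  1.077e+02]), 75.0, 40.7, 0.8) 254
obj [384. 229.] 246 hsv [ 67. 172. 153.] mean [ 474.  -273.8   34.8] (array([ 474.1, -274.2]), 75.1, 40.1, -27.2)
obj [452. 237.] 257 hsv [ 17. 255. 218.] mean [ 454.5 -510.6   34.6] (array([ 454.6, -511.3]), 74.2, 41.6, -8.8)
obj [386. 262.] 252 hsv [ 89. 229. 164.] mean [ 359.4 -283.2   34.5] (array([ 359.7, -283.9]), 74.9, 40.6, -28.6)
scr [479.2 403.5  69.9] (array([479.4, 405.6]), 36.7, 25.7, 82.2)
knob 55 [0.52269508 0.21763947 0.07950217] bar minus plate deg 82.4395268056611
[[149 151 154 153 152 149 145 138 128 125 122 134 141 147 151 152 152 156
  151]
 [146 149 150 153 151 139 123 103  94  85  88  98 110 122 139 149 153 163
  159]
 [145 147 149 147 140 114  91  73  70  64  62  67  72  90 113 138 151 158
  155]
 [146 153 147 135 116  84  67  62  57  55  59  
[... 391 characters left out ...]
  53  50  54  50  49  49  45  52  88 133
  146]
 [146 139 120  98  66  48  50  47  48  42  46  45  50  50  43  50  83 120
  145]
 [147 155 142 124  80  46  45  48  48  48  47  52  47  50  50  57  87 116
  143]
 [149 161 155 142 108  70  52  48  46  46  48  50  48  54  58  77 100 123
  144]
 [146 158 153 148 128  94  66  53  49  48  47  50  59  64  77  97 113 132
  148]
 [141 150 154 151 140 114  92  72  66  64  63  72  87  83  96 108 122 142
  148]
 [137 150 155 162 159 143 117 111 104 100 101 109 125 116 115 123 138 145
  148]
 [143 151 156 161 159 151 141 141 137 134 133 134 141 140 139 142 145 150
  149]]
chip [503. 136.]
chip [498. -90.]
chip [485. -30.]
chip [475.  39.]
chip [461. 125.]
```

```bash
python3 -c "
from cell import *;print(sign_off())"
```

```text
the job is handed in; nothing more can be done
None
```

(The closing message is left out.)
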